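# Pack the puppet grips and fasten the case cover

## Robot

A 6-joint arm with a two-finger parallel gripper is mounted at the origin on the work surface. World frame = base frame: x ahead of the robot, y to its left, z up, the work surface at z = 0. Lengths are in m, angles in degrees, forces in N, time in s.
With the tool pointing down it reaches from about 0.25 to 0.725 m from the base axis. Payload 9.7 kg.
Tool frame: the origin (TCP) lies on the centre line of the jaws, within the pads' length; the fingertips stand 17 mm ahead of it and the grasp point (between the pads) lies 2 mm behind it (bot.nose_length is the distance from the TCP to the fingertips, in m); x points along the fingers, y is the direction in which the jaws open and shut, and the axes are right-handed (so a half turn about x gives the same grasp; the last joint's range is limited). The gripper opens to 85 mm and grips with 20 to 120 N. Pads are 22 mm wide; open, the fingers measure 114 mm over their backs; the gripper's body (76 mm by 85 mm) begins 54 mm behind the grasp point. The pads swing forward as they close: fully open they stand 13 mm farther back than shut.
Start: joints at [70.073, 4.979, 10.078, 95.1, 0, 90], TCP at [0.187, 0.517, 0.248] pointing down, gripper open.
Joint ranges: [-179.16, 179.16], [-48.56, 103.87], [-65.8, 70.77], [-126.05, 130.52], [-82.76, 87.17], [-180, 180]. Speed limits (degrees/s): [127.2, 127.2, 147.25, 180, 180, 180].

## Interface

Orientations are given as [roll, pitch, yaw] about the fixed x, y, z axes, in that order (R = Rz(yaw) Ry(pitch) Rx(roll)).
In Python, from workcell import bot, viewer, ticket gives the robot as it stands.
- The arm moves only by the tool jog_arm, never from a script. Its argument "deltas" is a list of rows, each an object of numbers: "fingers": the opening, from 0 (shut) to 1 (fully open); "x", "y", "z": the shift along the world's x, y, z in mm; "twist": the turn about the world's z in degrees. A call has 1 to 10 rows; each row is the pose to reach, as a shift and turn from the pose measured when the call began; what a row does not reach only later rows make up. A row lasts 1/10 s, in which the tool goes at most 50 mm and 8.59 degrees, less where a joint would pass 70% of its speed; a pose out of reach is approached as far as the arm can. A call with a gripper value outside its range is refused whole. The fingers move at their own pace and stop on an object; "grip_force" is the grip in N (left out, the last holds). Time passes only in rows, so rows that repeat a pose let the fingers close. It gives the time, the measured TCP pose, the force and the opening at its end, in the units of the state.
- bot.get_obs(): the state, without advancing time (a new reading comes with each control period).
- viewer.camera(name): name is "scene" or "top"; returns a dict with "image" (480x640x3 uint8, red, green, blue), "fovy" (degrees; the focal length in pixels is half the picture's height over the tangent of half this angle, whatever the lens; pixels are square), "cx", "cy" (the principal point, pixels), "world_to_cam" (4x4, takes a point from world to camera coordinates). Camera axes: x right, y down, z forward; pixel columns grow to the right and rows downward; lengths in m; the calibration is good to about 2 mm. A picture is of the moment at which its call begins. There is no depth.
- ticket.job_done(): hands the job in, once; it reports no verdict.
The state is a dict: "time": time; "q": joint angles; "qd": joint speeds; "joint_efforts": joint torques, N m; "ee_pos": TCP position; "tcp_rot": TCP orientation; "wrist_force": force on the tool from outside, world axes, zero at the start; "torque": the same for the moment, N m; "opening": finger opening in m.
Only numpy, scipy, OpenCV 4.12 (cv2) and the standard library are available. Lean on these libraries where they do the work, as an engineer would, in place of code of your own. Each camera call takes 0.05 s, during which the arm holds its last target.

## Task

Pick up the two loose rosewood grips together in one grasp and lay them side by side, standing on their narrow edge as they are now, in the empty bay of the grip case. Then seat the long metal cover fully down on the case, its slot passing over the wing nut on the centre stud, and turn the wing nut clockwise until it is snug on the cover. Leave the clay head, pulley wheel, anvil and shoulder block where they are.

Things in the scene. Friction and masses are not known exactly. Their poses are not given: they have to be found in the camera images.
- grip_case: fixed low case of dark steel. Origin: centre of its underside, on the work surface; x along it, z up. Plinth 214 x 76 mm, 8 mm high; on it a rim 190 x 46 mm outside, 4 mm thick (ends 3), top at 16 mm, round two bays. Between the bays a wooden block 50 mm long (x), 38 wide, top at 30 mm; on its centre a steel stud 8 mm thick, tip at 68 mm. The +x bay already holds two grips (tops at 36 mm), the -x bay is empty
- empty_bay (a point): centre of the floor of the empty bay (67 mm along x, 38 mm wide), 58.5 mm from the stud axis towards the case's -x, 8 mm above the work surface; axes as the case
- cover_seat (a point): point on the stud's axis at the height of the plinth's top (8 mm), where the underside of the seated cover rests; axes as the case
- wing_nut: brass wing nut captive on the stud. Two upright flat wings, 48 mm tip to tip along its x, 10 mm thick (y), 26 mm high, 11 mm apart at the middle where the stud tip rises; a washer face 20 mm in diameter, 4 mm high, below; the wings' steel foot is sprung (0.8 mm, 16 N). Origin: on the stud axis at the nut's underside, 53 mm above the work surface at turn 0; z up. The seated cover's top is at 44 mm
- nut_turn (a joint): turn of the wing nut in rad, growing clockwise seen from above; 0 = wings along the case's x. Starts within 0.1 of 0. The nut sinks 12 mm per full turn (1.9 mm per rad), turns with light friction (0.05 N m) and stays where it is left; it meets the seated cover at 4.7, wings across the case; the sprung foot yields till it is hard tight at about 5.1 to 5.2. With no cover it stops at 5.8
- cover: loose aluminium cover, an upside-down pan 202 x 60 mm outside, 36 mm high, walls 3 mm, about 250 g. Origin: centre of its rim plane (underside), x along it, z up. Its top, 4 mm thick, has a central slot 62 (x) by 26 mm that passes the lengthwise wing nut. Fits over the case's rim with 4 mm play each side, 3 at the ends, either way round, and rests on the plinth. Starts slot up on the work surface
- grip_a: loose rosewood grip, a bar 60 mm long (x), 15 mm wide (y), 28 mm high (z), 30 g. Origin: centre of its underside. Lies on the work surface
- grip_b: second such grip, parallel to grip_a and 1.5 mm beside it on its +y side, so that the pair is 31.5 mm wide (30 mm when pressed together)
- clay_head: bystander: plain glazed clay head blank without features, 131 mm high, 92 mm wide; origin at its foot
- pulley_wheel: bystander: brass pulley wheel lying flat, 90 mm in diameter, 20 mm thick; origin under its centre
- anvil: bystander: small iron anvil, 62 mm high, foot 70 x 90 mm, horn towards its +y; origin under its centre
- shoulder_block: bystander: rosewood puppet shoulder block, 60 x 168 mm, 44 mm high; origin under its centre
Mind the look-alikes: they are no part of the job. Several things look just like the cover: the one meant starts farthest to the robot's left.

How it is judged (in metres and radians):
On the way, in this order (a step that is already met when the one before it is completed fails the run):
1. both loose grips are held up off the surface at the same time (height (world z) of each of grip_a, grip_b above 0.035 m), for 0.2 s.
2. both grips stand on the floor of the empty bay, let go and still (horizontal distance between each of grip_a, grip_b and empty_bay below 0.015 m and z of each of grip_a, grip_b in the frame of empty_bay below 0.004 m and angle between each of grip_a, grip_b's own z axis and vertical below 0.1 rad and linear speed of each of grip_a, grip_b below 0.02 m/s and contact force between each of grip_a, grip_b and the fingers below 0.1 N), for 0.2 s.
3. the cover is fully down on the case, over the stud, let go (horizontal distance between cover and cover_seat below 0.007 m and z of cover in the frame of cover_seat below 0.003 m and angle between cover's own z axis and vertical below 0.04 rad and contact force between cover and the fingers below 0.1 N and linear speed of cover below 0.02 m/s), for 0.2 s.
4. the wing nut is turned down snug on the cover (value of joint nut_turn above 4.4 rad and contact force between wing_nut and cover above 2 N), for 0.2 s.
At the end, for the whole second after the job is handed in: Both grips upright (0.1 rad) on the empty bay's floor (within 15 mm of its centre, 4 mm of the floor); cover home on the plinth (within 3 mm, centred to 7 mm, level to 0.04 rad); nut turned past 4.4 rad and pressing on the cover with over 2 N; all at rest (all of step 4 and horizontal distance between each of grip_a, grip_b and empty_bay below 0.015 m and z of each of grip_a, grip_b in the frame of empty_bay below 0.004 m and angle between each of grip_a, grip_b's own z axis and vertical below 0.1 rad and horizontal distance between cover and cover_seat below 0.007 m and z of cover in the frame of cover_seat below 0.003 m and angle between cover's own z axis and vertical below 0.04 rad and linear speed of each of grip_a, grip_b, cover below 0.02 m/s and velocity of joint nut_turn between -0.1 and 0.1 rad/s); the robot touches nothing.
It fails at once if the clay head is pushed aside by more than 20 mm (distance of clay_head from where it was at the start of the episode above 0.02 m).
It fails at once if the pulley wheel is pushed aside by more than 20 mm (distance of pulley_wheel from where it was at the start of the episode above 0.02 m).
It fails at once if the anvil is pushed aside by more than 20 mm (distance of anvil from where it was at the start of the episode above 0.02 m).
It fails at once if the shoulder block is pushed aside by more than 20 mm (distance of shoulder_block from where it was at the start of the episode above 0.02 m).
It also fails if it takes over 72 s, if anything falls off the work surface, if the arm or the gripper's body presses on something with over 40 N, if the wrist force passes 120 N, or if a joint passes its speed limit or range.

## Working session

There is one attempt and no reset: what is moved stays moved. The work goes in short steps, Python scripts to look and compute and a tool call to move; the robot and the scene stay as the last step left them, time stands still between calls to the robot, and variables do not carry over. Pictures are saved under pics/ and viewed, and the job is handed in when it is done.

Besides the shell and the picture viewer there is one more tool, called after "Emit:" in YAML: its name, and indented under it one key for each argument. jog_arm: Moves the arm, as the interface text tells. Its arguments: {"type":"object","properties":{"deltas":{"type":"array"},"grip_force":{"type":"number"}},"required":["deltas"]}

```bash
mkdir -p pics; ls
cat > h.py <<'E'
import numpy as np, cv2
from workcell import bot, viewer, ticket
def cam(n, fn=None):
    c=viewer.camera(n); 
    if fn: cv2.imwrite('pics/'+fn, c['image'][:,:,::-1])
    return c
def K(c):
    f=240/np.tan(np.radians(c['fovy'])/2); return f
def ray(c,u,v,z):
    f=K(c); T=np.array(c['world_to_cam']); R=T[:3,:3]; t=T[:3,3]
    o=-R.T@t; d=R.T@np.array([(u-c['cx'])/f,(v-c['cy'])/f,1]); s=(z-o[2])/d[2]; return o+s*d
def proj(c,p):
    f=K(c); T=np.array(c['world_to_cam']); q=T[:3,:3]@np.array(p)+T[:3,3]; return np.array([c['cx']+f*q[0]/q[2], c['cy']+f*q[1]/q[2]])
E
python3 - <<'E'
from h import *
import pickle
o=bot.get_obs(); print(o)
d={}
for n in ('top','scene'):
    c=cam(n,n+'0.png'); d[n]=c; T=c['world_to_cam']; print(n,c['fovy'],c['cx'],c['cy'],-T[:3,:3].T@T[:3,3])
pickle.dump(d,open('c0.pkl','wb'))
E
```

```text
pics
{'time': 0.0, 'q': array([ 7.00743433e+01,  5.00897766e+00,  1.00324330e+01,  9.50984804e+01,
       -1.10399287e-03,  9.00006595e+01]), 'qd': array([0.04894416, 0.01027589, 0.08770297, 0.06013417, 0.10255702,
       0.03358645]), 'joint_efforts': array([-5.11631370e-04, -5.20392752e+01,  4.64803147e+01,  1.63529674e-02,
       -6.57482474e-05, -6.38039893e-06]), 'ee_pos': array([0.18737225, 0.51687167, 0.24758531]), 'tcp_rot': array([ -89.15629438,   89.92496689, -109.08260985]), 'wrist_force': array([-0.57752372, -0.22442718,  0.11675577]), 'torque': array([ 0.02004101, -0.02056267,  0.03440556]), 'opening': 0.08531907318513285}
top 50.71421571742585 322.99142965672513 241.51960658218482 [ 0.3427708  -0.01883525  1.2805322 ]
scene 47.3154168517693 322.1792321505356 239.84911376325192 [1.13016905 0.21769431 1.08897088]
```

View pics/top0.png

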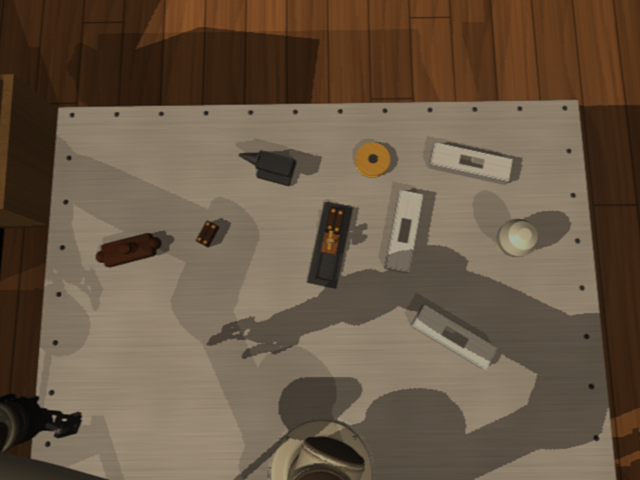

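View pics/scene0.png

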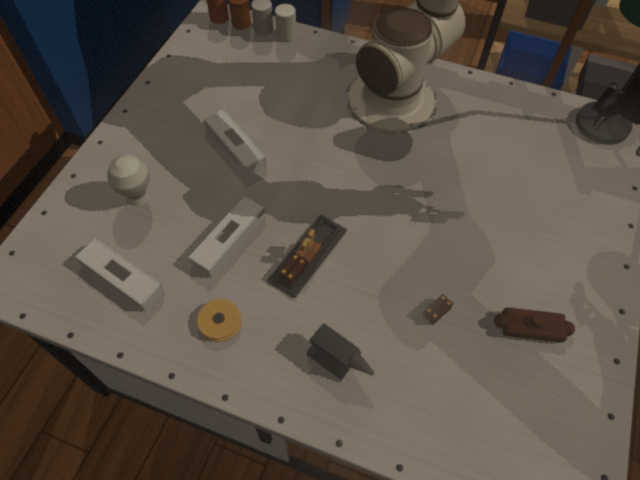

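The top view (up = +x, left = +y) shows three cover look-alikes, at about (403,230), (472,161) and (454,336). The one farthest to the robot's left is the one at (403,230). The loose grip pair is at (207,233). The case is at (330,244), with its filled bay towards the top and its empty bay towards the bottom. I'll check these in close crops.

Run:
```python
import cv2
im=cv2.imread('pics/top0.png'); s=cv2.imread('pics/scene0.png')
def cr(i,x,y,w,h,k,fn): cv2.imwrite('pics/'+fn,cv2.convertScaleAbs(cv2.resize(i[y:y+h,x:x+w],None,fx=k,fy=k,interpolation=cv2.INTER_CUBIC),alpha=1.6,beta=20))
cr(im,300,180,133,112,6,'t_case.png')
cr(im,180,205,60,55,10,'t_grip.png')
cr(s,180,190,180,120,4,'s_case.png')
cr(s,415,285,50,45,12,'s_grip.png')
```

```text
(no output)
```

View pics/t_case.png

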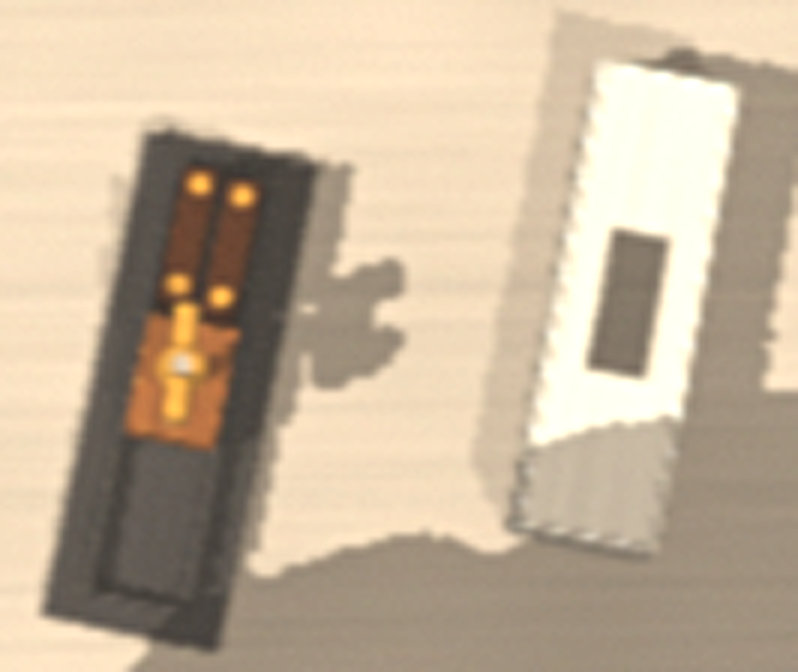

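View pics/t_grip.png

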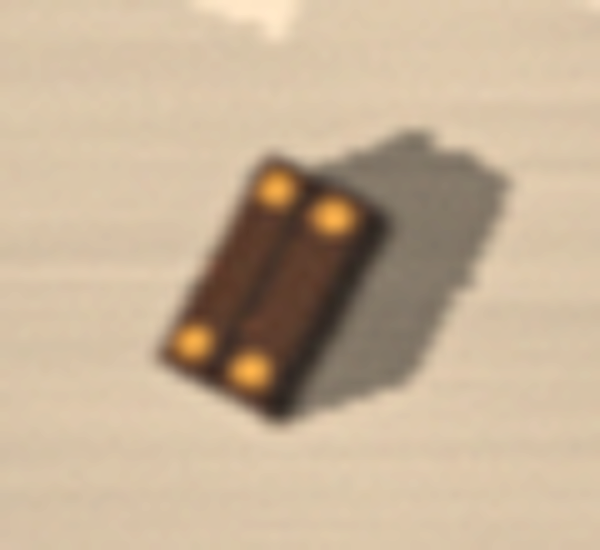

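View pics/s_case.png

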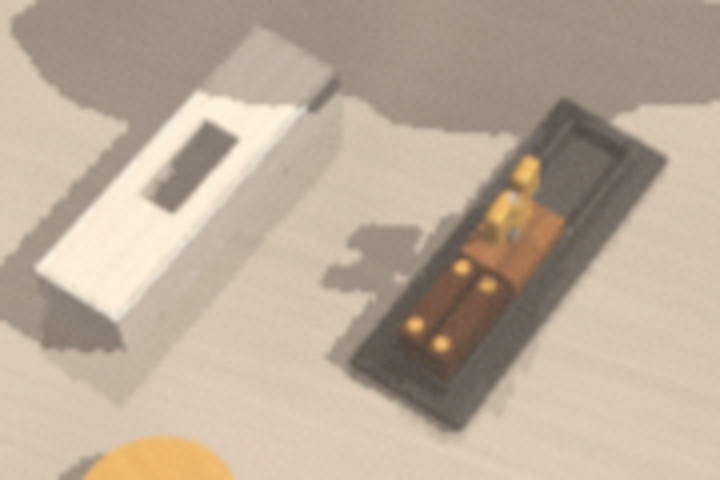

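View pics/s_grip.png

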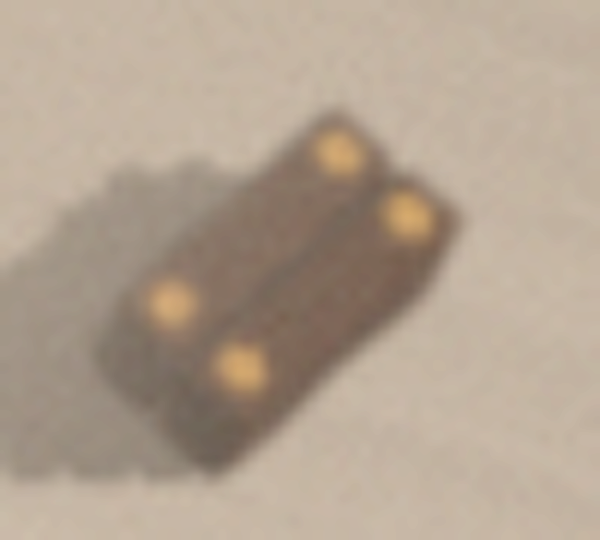

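```bash
cat > m.py <<'E'
from h import *
import pickle
from scipy.optimize import least_squares
C=pickle.load(open('c0.pkl','rb'))
def fit(obs, x0, zfree=False):
    # obs: list (cam,(u,v),(lx,ly,lz))
    def r(p):
        c,s=np.cos(p[2]),np.sin(p[2]); out=[]
        for n,uv,l in obs:
            w=[p[0]+c*l[0]-s*l[1],p[1]+s*l[0]+c*l[1],l[2]+(p[3] if zfree else 0)]
            out+=list(proj(C[n],w)-np.array(uv))
        return np.array(out)
    s=least_squares(r,list(x0)+([0.] if zfree else [])); 
    return s.x, np.round(s.fun.reshape(-1,2),1)
def un(pts,k,ox,oy): return [((x+.5)/k-.5+ox,(y+.5)/k-.5+oy) for x,y in pts]
E
python3 - <<'E'
from m import *
def show(n,f):
    x,r=f; print(n,np.round(x[:2]*1e3,1),round(np.degrees(x[2]),2),(np.round(x[3:]*1e3,1)),r.tolist())
tg=un([(277,189),(334,216),(194,343),(250,372)],10,180,205)
sg=un([(241,370),(172,305),(409,216),(340,153)],12,415,285)
for a,b in zip(tg,sg):
    def res(p): return np.r_[proj(C['top'],p)-a,proj(C['scene'],p)-b]
    s=least_squares(res,[.4,.2,.03]);print(np.round(s.x*1e3,1),np.round(s.fun,1))
L=190;
corn=lambda a,b,z:[(a,b,z),(a,-b,z),(-a,b,z),(-a,-b,z)]
# case plinth: +x+y, +x-y, -x+y, -x-y
tc=un([(147,130),(315,162),(42,612),(217,648)],6,300,180)
sc=un([(460,430),(350,362),(667,158),(563,97)],4,180,190)
l=corn(.107,.038,.008)
T=[('top',a,b) for a,b in zip(tc,l)];S=[('scene',a,b) for a,b in zip(sc,l)]
for n,o in (('top',T),('scene',S),('both',T+S)): show('case '+n,fit(o,(.4,0,-.2)))
tc=un([(600,62),(740,90),(512,528),(655,552)],6,300,180)
sc=un([(120,320),(35,270),(338,80),(262,25)],4,180,190)
l=corn(.101,.030,.036)
T=[('top',a,b) for a,b in zip(tc,l)];S=[('scene',a,b) for a,b in zip(sc,l)]
for n,o in (('top',T),('scene',S),('both',T+S)): show('cover '+n,fit(o,(.4,-.15,-.2)))
# other covers left extents
for u,v in [(403,230),(472,161),(454,336),(515,237),(373,158),(275,167),(130,248)]: print((u,v),np.round(ray(C['top'],u,v,.036)*1e3))
E
```

```text
[602.1 281.2  28. ] [-0.6  0.1 -0.5 -0. ]
[594.8 266.6  28.6] [-0.6  0.1 -0.5 -0. ]
[562.7 301.2  28.5] [-0.7  0.2 -0.6 -0. ]
[555.2 286.7  28.6] [-0.6  0.1 -0.5 -0. ]
case top [549.8 -29.1] -12.44 [] [[-0.4, -0.5], [0.5, -0.1], [-0.3, 0.2], [0.2, 0.4]]
case scene [549.3 -25.9] -12.39 [] [[0.2, 0.3], [-0.5, -0.0], [0.6, -0.3], [-0.3, 0.0]]
case both [549.5 -27.4] -12.38 [] [[-1.1, -0.4], [-0.3, 0.1], [-0.9, 0.4], [-0.5, 0.5], [-0.5, 0.1], [-1.1, -0.2], [0.0, -0.4], [-0.9, -0.1]]
cover top [ 576.5 -215.2] -12.42 [] [[-0.0, -0.2], [0.0, -0.3], [-0.1, -0.2], [0.1, 0.7]]
cover scene [ 577.9 -210.6] -12.97 [] [[-0.6, 1.1], [-0.3, 0.0], [1.1, -1.7], [-0.1, 0.3]]
cover both [ 576.9 -212.9] -12.64 [] [[-0.8, -0.4], [-0.7, -0.4], [-1.1, -0.4], [-1.0, 0.6], [-1.1, 0.5], [-0.9, -0.4], [0.2, -2.4], [-1.1, -0.3]]
(403, 230) [ 578. -212.   36.]
(472, 161) [ 755. -395.   36.]
(454, 336) [ 316. -325.   36.]
(515, 237) [ 556. -490.   36.]
(373, 158) [ 766. -143.   36.]
(275, 167) [746. 108.  36.]
(130, 248) [541. 469.  36.]
```

```bash
cat >> h.py <<'E'
from scipy.spatial.transform import Rotation as Rn
def st():
    o=bot.get_obs(); R=Rn.from_euler('xyz',o['tcp_rot'],degrees=True).as_matrix()
    y=R[:,1]; print('t',round(o['time'],2),'p',np.round(o['ee_pos']*1e3,1),'jaw',round(np.degrees(np.arctan2(y[1],y[0])),2),'down',np.round(R[:,0],3),'q',np.round(o['q'],1),'open',round(o['opening']*1e3,1),'F',np.round(o['wrist_force'],1),'M',np.round(o['torque'],2)); return o
E
python3 -c "
from h import *
st(); print(bot.nose_length)"
```

```text
t 0.1 p [187.4 516.9 247.6] jaw 70.07 down [-0.    -0.001 -1.   ] q [70.1  5.  10.  95.1  0.  90. ] open 85.4 F [-0.   0.3  0.6] M [-0.02  0.01 -0.06]
0.017
```

Emit:
jog_arm:
  deltas:
    - {"x":40,"y":-24,"z":0,"twist":-2}
    - {"x":80,"y":-48,"z":0,"twist":-4}
    - {"x":120,"y":-72,"z":-10,"twist":-7}
    - {"x":160,"y":-96,"z":-25,"twist":-7}
    - {"x":200,"y":-120,"z":-45,"twist":-7}
    - {"x":240,"y":-143,"z":-65,"twist":-7}
    - {"x":280,"y":-167,"z":-85,"twist":-7}
    - {"x":320,"y":-191,"z":-105,"twist":-7}
    - {"x":360,"y":-215,"z":-125,"twist":-7}
    - {"x":391,"y":-233,"z":-140,"twist":-7}

```text
validation failed for argument at $.de...
```

Emit:
jog_arm:
  deltas:
    - {"x":0,"y":0,"z":-10}

```text
validation failed for argument at $.de...
```

Run:
```python
from h import *
o=st()
for n in ('top','scene'):
    c=cam(n)
    p=o['ee_pos'].copy(); u=proj(c,p); print(n,u)
    i=c['image'][:,:,::-1]; x,y=int(u[0])-60,int(u[1])-50
    x=max(0,x);y=max(0,y)
    cr=cv2.convertScaleAbs(cv2.resize(i[y:y+100,x:x+120],None,fx=6,fy=6,interpolation=cv2.INTER_CUBIC),alpha=1.6,beta=20); cv2.imwrite(f'pics/h1_{n}.png',cr); print(x,y)
```

```text
t 0.1 p [187.4 516.9 247.6] jaw 70.07 down [-0.    -0.001 -1.   ] q [70.1  5.  10.  95.1  0.  90. ] open 85.4 F [-0.   0.3  0.6] M [-0.02  0.01 -0.06]
top [ 55.35470292 409.55156874]
0 359
scene [617.08679493 137.2956235 ]
557 87
```

The moves were refused, so nothing moved. Rows may need every key, so I'll try one full row.

Emit:
jog_arm:
  deltas:
    - {"fingers":1,"x":20,"y":-12,"z":0,"twist":-1}

```text
time: 0.3
ee_pos: [0.2063, 0.5056, 0.2474]
tcp_rot: [-110.7, 89.9, -131.5]
wrist_force: [0.3, -0.8, -0.9]
opening: 0.0854
```

Emit:
jog_arm:
  deltas:
    - {"fingers":1,"x":38,"y":-22,"z":0,"twist":-1}
    - {"fingers":1,"x":76,"y":-44,"z":0,"twist":-2}
    - {"fingers":1,"x":114,"y":-66,"z":-10,"twist":-3}
    - {"fingers":1,"x":152,"y":-89,"z":-25,"twist":-4}
    - {"fingers":1,"x":190,"y":-111,"z":-45,"twist":-5}
    - {"fingers":1,"x":228,"y":-133,"z":-65,"twist":-6}
    - {"fingers":1,"x":266,"y":-155,"z":-85,"twist":-6}
    - {"fingers":1,"x":304,"y":-177,"z":-105,"twist":-6}
    - {"fingers":1,"x":342,"y":-200,"z":-125,"twist":-6}
    - {"fingers":1,"x":372,"y":-222,"z":-145,"twist":-6}

```text
time: 1.3
ee_pos: [0.58, 0.2821, 0.1012]
tcp_rot: [-111.6, 89.9, -138.4]
wrist_force: [0.1, 0.6, -0.2]
opening: 0.0852
```

```bash
cat >> h.py <<'E'
def look(tag,p,w=120,h=100,k=6,names=('top','scene')):
    import pickle; d={}
    for n in names:
        c=cam(n); d[n]=c; u=proj(c,p); i=c['image'][:,:,::-1]; x,y=max(0,int(u[0])-w//2),max(0,int(u[1])-h//2)
        cr=cv2.convertScaleAbs(cv2.resize(i[y:y+h,x:x+w],None,fx=k,fy=k,interpolation=cv2.INTER_CUBIC),alpha=1.6,beta=20); cv2.imwrite(f'pics/{tag}_{n}.png',cr); print(n,'off',x,y,'tcp px in crop',np.round((u-[x,y])*k))
    pickle.dump(d,open(tag+'.pkl','wb'))
E
python3 - <<'E'
from h import *
o=st(); look('h1',o['ee_pos'])
E
```

```text
t 1.3 p [580.  282.1 101.2] jaw 63.17 down [-0.001 -0.001 -1.   ] q [25.9 17.7  8.6 80.9 -0.  52.8] open 85.2 F [ 0.1  0.6 -0.2] M [ 0.02  0.01 -0.05]
top off 138 176 tcp px in crop [365. 303.]
scene off 384 241 tcp px in crop [361. 301.]
```

View pics/h1_top.png

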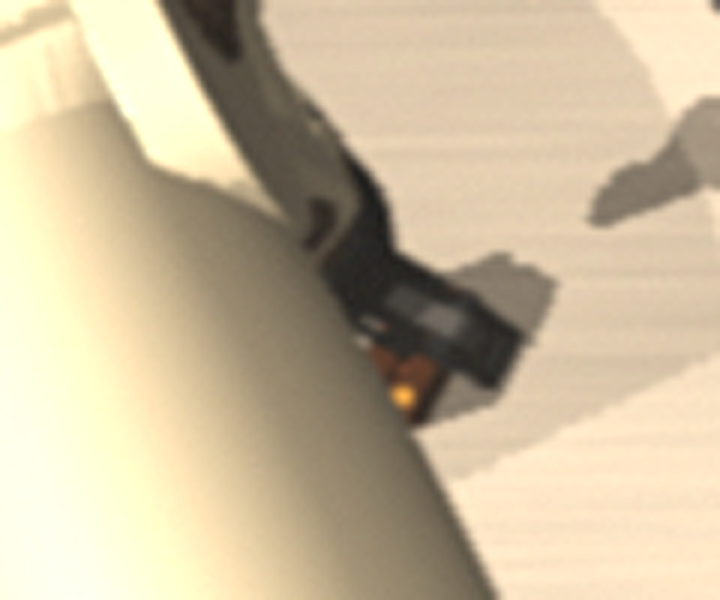

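View pics/h1_scene.png

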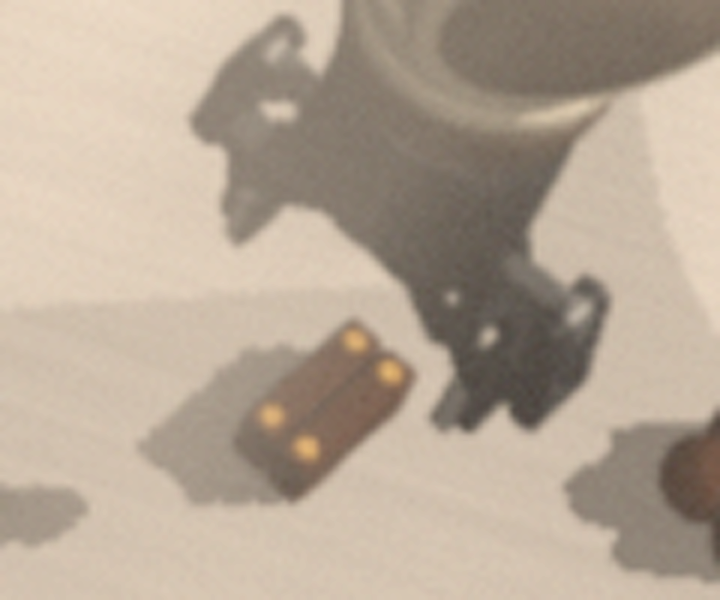

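The scene view shows the open fingers on either side of the pair. The fingertips are at about (235,240) and (445,430) in the crop, with the pair at (325,410). I'll go down and close.

Emit:
jog_arm:
  deltas:
    - {"fingers":1,"x":-1,"y":2,"z":-20,"twist":0}
    - {"fingers":1,"x":-1,"y":2,"z":-40,"twist":0}
    - {"fingers":1,"x":-1,"y":2,"z":-60,"twist":0}
    - {"fingers":1,"x":-1,"y":2,"z":-72,"twist":0}
    - {"fingers":1,"x":-1,"y":2,"z":-72,"twist":0}

```text
time: 1.9
ee_pos: [0.5777, 0.2818, 0.0244]
tcp_rot: [-120.3, 89.5, -147.3]
wrist_force: [0.3, 0.1, -0.8]
opening: 0.0857
```

Run:
```python
from h import *
o=st(); look('h2',o['ee_pos'],names=('scene',),w=100,h=80,k=8)
```

```text
t 1.9 p [577.7 281.8  24.4] jaw 62.99 down [-0.008 -0.005 -1.   ] q [26.  19.5  2.3 73.3 -0.1 53. ] open 85.7 F [ 0.3  0.1 -0.8] M [-0.03  0.01  0.02]
scene off 387 266 tcp px in crop [400. 322.]
```

View pics/h2_scene.png

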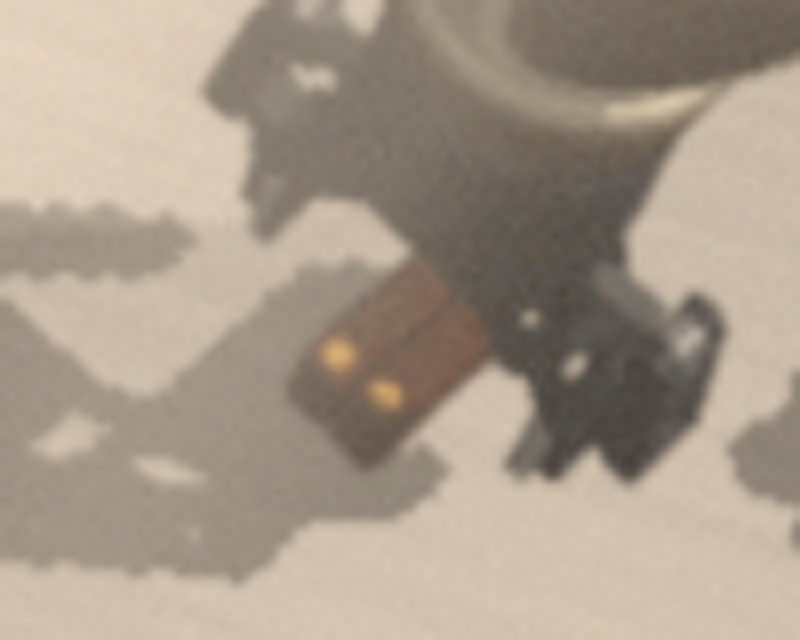

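Emit:
jog_arm:
  deltas:
    - {"fingers":1,"x":1,"y":2,"z":5,"twist":0}
    - {"fingers":0.6,"x":1,"y":2,"z":5,"twist":0}
    - {"fingers":0.2,"x":1,"y":2,"z":5,"twist":0}
    - {"fingers":0.2,"x":1,"y":2,"z":5,"twist":0}
    - {"fingers":0.2,"x":1,"y":2,"z":5,"twist":0}
    - {"fingers":0.2,"x":1,"y":2,"z":5,"twist":0}
  grip_force: 50

```text
time: 2.55
ee_pos: [0.5796, 0.2841, 0.0313]
tcp_rot: [-117.4, 89.6, -144.4]
wrist_force: [0.6, -0.4, 3.5]
opening: 0.0291
```

Run:
```python
from h import *
o=st()
```

```text
t 2.55 p [579.6 284.1  31.3] jaw 62.98 down [-0.006 -0.004 -1.   ] q [26.1 19.5  3.1 73.9 -0.1 53.2] open 29.1 F [ 0.6 -0.4  3.5] M [-0.04  0.14 -0.01]
```

Emit:
jog_arm:
  deltas:
    - {"fingers":0.2,"x":0,"y":0,"z":10,"twist":0}
    - {"fingers":0.2,"x":0,"y":0,"z":30,"twist":0}
    - {"fingers":0.2,"x":0,"y":0,"z":60,"twist":0}
    - {"fingers":0.2,"x":0,"y":0,"z":90,"twist":0}
    - {"fingers":0.2,"x":0,"y":0,"z":90,"twist":0}

```text
time: 3.05
ee_pos: [0.5813, 0.2848, 0.1268]
tcp_rot: [-26.4, 89.9, -53.4]
wrist_force: [0.2, 1.0, -0.4]
opening: 0.028
```

Run:
```python
from h import *
o=st(); look('h3',o['ee_pos'],names=('scene',),w=100,h=80,k=8)
```

```text
t 3.05 p [581.3 284.8 126.8] jaw 62.98 down [ 0.001 -0.001 -1.   ] q [26.1 17.7 11.4 83.7 -0.1 53.2] open 28.0 F [ 0.2  1.  -0.4] M [-0.   -0.04  0.01]
scene off 398 246 tcp px in crop [400. 323.]
```

View pics/h3_scene.png

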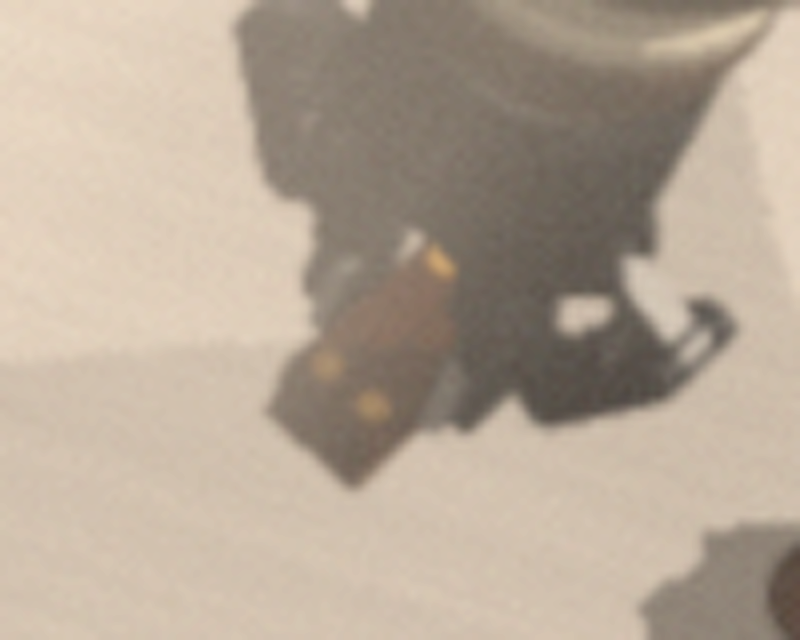

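Run:
```python
from h import *
import pickle
c=pickle.load(open('h3.pkl','rb'))['scene']
o=st()
a=np.radians(-27.02); ex=np.array([np.cos(a),np.sin(a),0]); ey=np.array([-ex[1],ex[0],0])
p=np.array([.5813,.2848,.124])
for s,uv in ((-1,(325,365)),(1,(373,407))):
    q=p+.0221*ex+s*.0075*ey; m=np.array([(uv[0]+.5)/8-.5+398,(uv[1]+.5)/8-.5+246]); 
    w=ray(c,*m,.124); d=w-q; print(proj(c,q)-m, 'along',d@ex*1e3,'across',d@ey*1e3)
```

```text
t 3.1 p [580.7 284.5 124.3] jaw 62.97 down [-0.002 -0.002 -1.   ] q [26.1 17.8 11.2 83.6 -0.1 53.2] open 28.5 F [-0.4 -0.6 -1.4] M [ 0.    0.01 -0.04]
[-0.81223295 -0.00321997] along -1.1916829592041278 across 1.0651649342392484
[-1.06112961 -0.07554878] along -1.4322736292485 across 1.4870086793929105
```

The camera check against the TCP shows the scene camera reading about 1 px towards +y, so I'll lean on the top-camera values: stud at about (549.7, -28.6), yaw -12.4°. The target is a hover over the bay at (492.6, -16).

Emit:
jog_arm:
  deltas:
    - {"fingers":0.2,"x":-8,"y":-30,"z":8,"twist":2}
    - {"fingers":0.2,"x":-20,"y":-68,"z":16,"twist":5}
    - {"fingers":0.2,"x":-31,"y":-106,"z":16,"twist":8}
    - {"fingers":0.2,"x":-42,"y":-144,"z":16,"twist":11}
    - {"fingers":0.2,"x":-53,"y":-182,"z":16,"twist":14.6}
    - {"fingers":0.2,"x":-64,"y":-220,"z":16,"twist":14.6}
    - {"fingers":0.2,"x":-76,"y":-260,"z":16,"twist":14.6}
    - {"fingers":0.2,"x":-88,"y":-290,"z":0,"twist":14.6}
    - {"fingers":0.2,"x":-88,"y":-300,"z":-20,"twist":14.6}
    - {"fingers":0.2,"x":-88,"y":-300,"z":-34,"twist":14.6}

```text
time: 4.1
ee_pos: [0.4917, -0.0168, 0.0886]
tcp_rot: [-124.7, 89.8, -137.2]
wrist_force: [-0.1, -1.0, -0.8]
opening: 0.029
```

Run:
```python
from h import *
o=st(); look('h4',o['ee_pos']);
```

```text
t 4.1 p [491.7 -16.8  88.6] jaw 77.44 down [-0.003 -0.003 -1.   ] q [ -1.9  -2.9 -15.6  77.5  -0.2  10.7] open 29.0 F [-0.1 -1.  -0.8] M [-0.    0.02 -0.01]
top off 265 212 tcp px in crop [360. 303.]
scene off 261 165 tcp px in crop [361. 304.]
```

View pics/h4_scene.png

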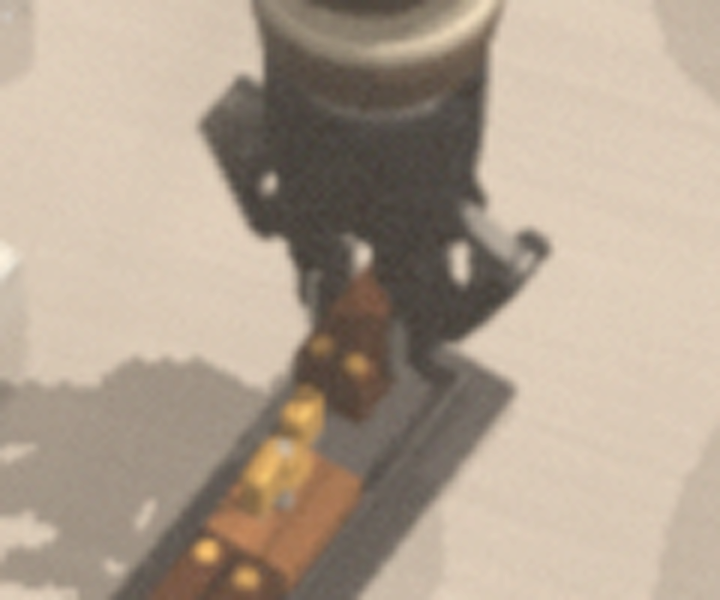

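View pics/h4_top.png

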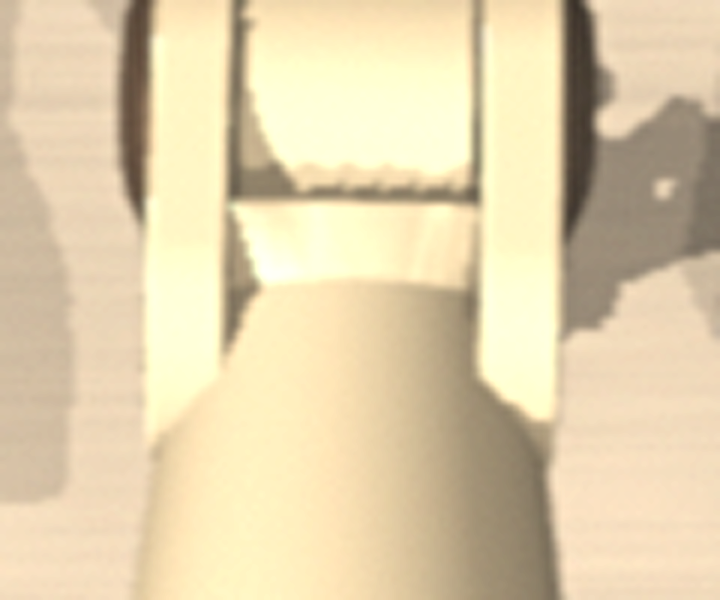

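Run:
```python
from h import *
import pickle
c=pickle.load(open('h4.pkl','rb'))['scene']
a=np.radians(-12.4); ex=np.array([np.cos(a),np.sin(a),0]); ey=np.array([-ex[1],ex[0],0])
p=np.array([.4917,-.0168,.0858])
for s,uv in ((-1,(320,345)),(1,(358,364))):
    q=p+.0221*ex+s*.0075*ey; m=np.array([(uv[0]+.5)/6-.5+261,(uv[1]+.5)/6-.5+165]); 
    w=ray(c,*m,.0858); d=w-q; print(proj(c,q)-m, 'along',d@ex*1e3,'across',d@ey*1e3)
# existing -x buttons at z .0365
for uv in ((207,552),(246,578)):
    m=np.array([(uv[0]+.5)/6-.5+261,(uv[1]+.5)/6-.5+165]); w=ray(c,*m,.0365); print('exist',w*1e3)
    for st_ in ([.5493,-.0259,0],[.5497,-.0286,0]): d=w-np.array(st_); print(d@ex*1e3,d@ey*1e3)
```

```text
[-1.10491259 -0.42369813] along -0.4298335372119913 across 2.635185626185891
[-1.75473708 -0.39828631] along -1.2777679035685643 across 3.7616064403758847
exist [581.95652744 -43.35739385  36.5       ]
35.64344424216377 -10.037642523982312
34.67298994747906 -7.486521503346873
exist [586.88254309 -25.80934238  36.5       ]
36.68636058836756 8.158842469681808
35.71590629368287 10.709963490317248
```

Emit:
jog_arm:
  deltas:
    - {"fingers":0.2,"x":1,"y":0,"z":-15,"twist":0.1}
    - {"fingers":0.2,"x":1,"y":0,"z":-30,"twist":0.1}
    - {"fingers":0.2,"x":1,"y":0,"z":-36,"twist":0.1}
    - {"fingers":0.2,"x":1,"y":0,"z":-36,"twist":0.1}

```text
time: 4.6
ee_pos: [0.4918, -0.0147, 0.0509]
tcp_rot: [-151.4, 89.6, -163.7]
wrist_force: [-0.5, -0.3, 0.5]
opening: 0.0286
```

Run:
```python
from h import *
o=st(); look('h5',o['ee_pos'],names=('scene',),w=100,h=80,k=8)
```

```text
t 4.6 p [491.8 -14.7  50.9] jaw 77.69 down [-0.007 -0.002 -1.   ] q [ -1.6  -1.6 -18.6  73.4  -0.1  10.7] open 28.6 F [-0.5 -0.3  0.5] M [0.05 0.01 0.04]
scene off 271 185 tcp px in crop [407. 322.]
```

View pics/h5_scene.png

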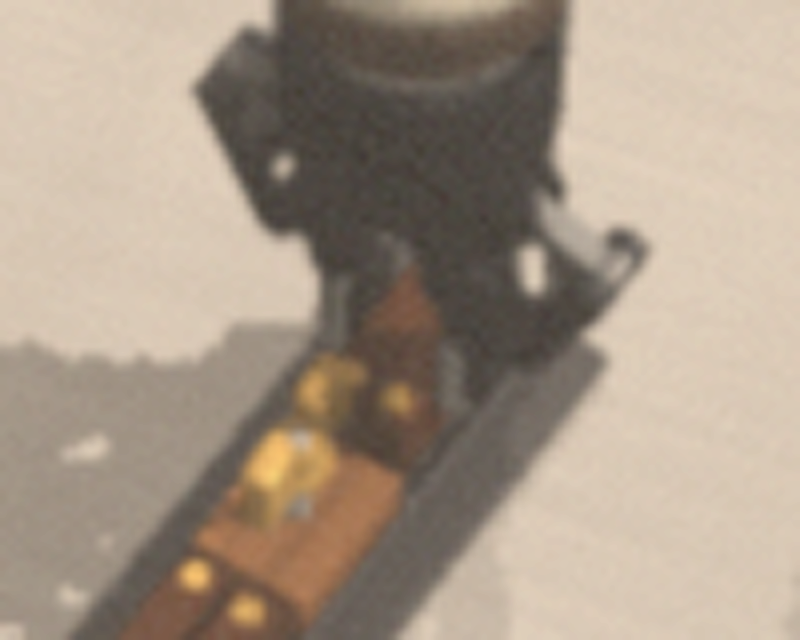

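Run:
```python
from h import *
import pickle
c=pickle.load(open('h5.pkl','rb'))['scene']; st()
a=np.radians(-12.4); ex=np.array([np.cos(a),np.sin(a),0]); ey=np.array([-ex[1],ex[0],0])
def w(u,v,z): return ray(c,(u+.5)/8-.5+271,(v+.5)/8-.5+185,z)
e1=w(195,574,.0365);e2=w(247,609,.0365);h=w(398,398,.0481)
tcp=np.array([.4918,-.0147,.0481])
print(np.linalg.norm(e1-e2)); mid=(e1+e2)/2
print('held +y button vs exist mid: along',(h-mid)@ex*1e3,'across',(h-mid)@ey*1e3,'vs tcp',(h-tcp)@ex*1e3,(h-tcp)@ey*1e3)
```

```text
t 4.65 p [492.2 -14.9  51.8] jaw 77.68 down [-0.006 -0.002 -1.   ] q [ -1.7  -1.7 -18.5  73.5  -0.1  10.7] open 28.7 F [ 0.1 -0.9 -1.4] M [-0.01 -0.    0.04]
0.018299829487511212
held +y button vs exist mid: along -73.7850767027814 across 9.584166084609299 vs tcp 20.600959467794883 9.423053683194922
```

Measured against the stored grips, the held pair is about 2 mm too far towards +y and 0.8 mm short along x. I'll correct that and lower.

Emit:
jog_arm:
  deltas:
    - {"fingers":0.2,"x":0.5,"y":-2,"z":0,"twist":0}
    - {"fingers":0.2,"x":0.5,"y":-2,"z":-4,"twist":0}
    - {"fingers":0.2,"x":0.5,"y":-2,"z":-8,"twist":0}
    - {"fingers":0.2,"x":0.5,"y":-2,"z":-11,"twist":0}
    - {"fingers":0.2,"x":0.5,"y":-2,"z":-11,"twist":0}

```text
time: 5.15
ee_pos: [0.4924, -0.0169, 0.0402]
tcp_rot: [-150.3, 89.6, -162.7]
wrist_force: [0.0, -0.2, -0.8]
opening: 0.0286
```

Run:
```python
from h import *
o=st(); look('h6',o['ee_pos'],names=('scene',),w=100,h=80,k=8)
```

```text
t 5.15 p [492.4 -16.9  40.2] jaw 77.68 down [-0.007 -0.002 -1.   ] q [ -1.9  -1.2 -19.4  72.2  -0.1  10.4] open 28.6 F [ 0.  -0.2 -0.8] M [ 0.05 -0.02  0.01]
scene off 270 187 tcp px in crop [407. 326.]
```

View pics/h6_scene.png

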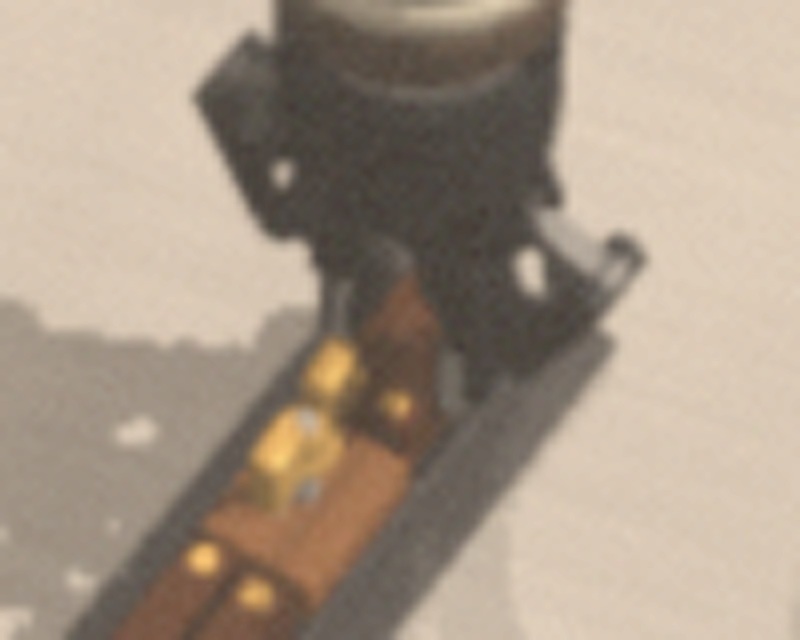

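Emit:
jog_arm:
  deltas:
    - {"fingers":0.2,"x":0,"y":0,"z":-2,"twist":0}
    - {"fingers":0.2,"x":0,"y":0,"z":-2,"twist":0}
    - {"fingers":0.45,"x":0,"y":0,"z":-2,"twist":0}
    - {"fingers":0.55,"x":0,"y":0,"z":-2,"twist":0}
    - {"fingers":0.55,"x":0,"y":0,"z":-2,"twist":0}
    - {"fingers":0.55,"x":0,"y":0,"z":-2,"twist":0}

```text
time: 5.8
ee_pos: [0.4925, -0.0168, 0.0384]
tcp_rot: [-149.9, 89.6, -162.3]
wrist_force: [0.1, 0.8, -0.8]
opening: 0.0471
```

Run:
```python
from h import *
o=st(); look('h7',o['ee_pos'],names=('scene',),w=100,h=80,k=8)
```

```text
t 5.8 p [492.5 -16.8  38.4] jaw 77.68 down [-0.007 -0.002 -1.   ] q [ -1.9  -1.1 -19.5  72.   -0.1  10.4] open 47.1 F [ 0.1  0.8 -0.8] M [ 0.06 -0.   -0.  ]
scene off 270 188 tcp px in crop [407. 322.]
```

View pics/h7_scene.png

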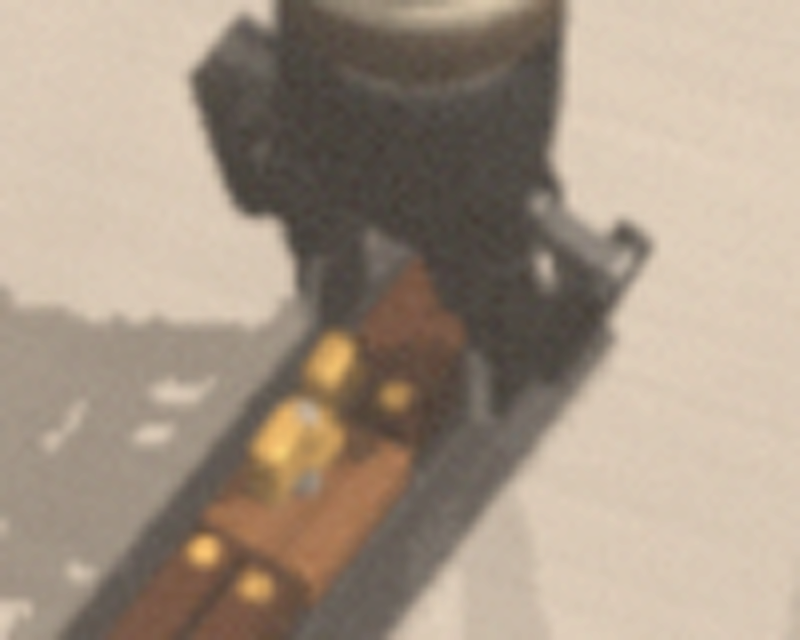

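Emit:
jog_arm:
  deltas:
    - {"fingers":0.55,"x":0,"y":0,"z":20,"twist":0}
    - {"fingers":0.6,"x":0,"y":0,"z":60,"twist":0}
    - {"fingers":1,"x":0,"y":0,"z":100,"twist":0}
    - {"fingers":1,"x":10,"y":-40,"z":105,"twist":0}
    - {"fingers":1,"x":25,"y":-80,"z":105,"twist":0}
    - {"fingers":1,"x":42,"y":-120,"z":105,"twist":0}
    - {"fingers":1,"x":62,"y":-160,"z":95,"twist":0}
    - {"fingers":1,"x":84,"y":-197,"z":85,"twist":0}
    - {"fingers":1,"x":84,"y":-197,"z":70,"twist":0}
    - {"fingers":1,"x":84,"y":-197,"z":70,"twist":0}

```text
time: 6.85
ee_pos: [0.5753, -0.2141, 0.1052]
tcp_rot: [-166.6, 89.4, -179.0]
wrist_force: [-1.1, 0.5, 0.1]
opening: 0.0849
```

Run:
```python
from h import *
o=st(); look('h8',o['ee_pos'],w=130,h=100); look('b8',[.52,-.02,.03],w=100,h=80,k=8)
```

```text
t 6.85 p [ 575.3 -214.1  105.2] jaw 77.6 down [-0.011 -0.    -1.   ] q [-20.3  13.8   4.3  81.1  -0.2  -7.9] open 84.9 F [-1.1  0.5  0.1] M [-0.01 -0.02  0.03]
top off 343 175 tcp px in crop [391. 303.]
scene off 157 163 tcp px in crop [394. 302.]
top off 276 214 tcp px in crop [402. 321.]
scene off 265 199 tcp px in crop [401. 322.]
```

View pics/h8_scene.png

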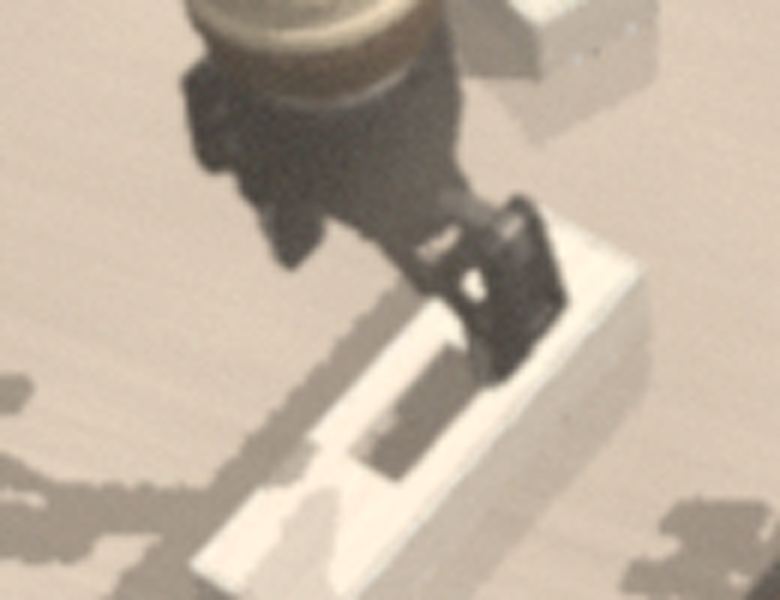

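View pics/b8_top.png

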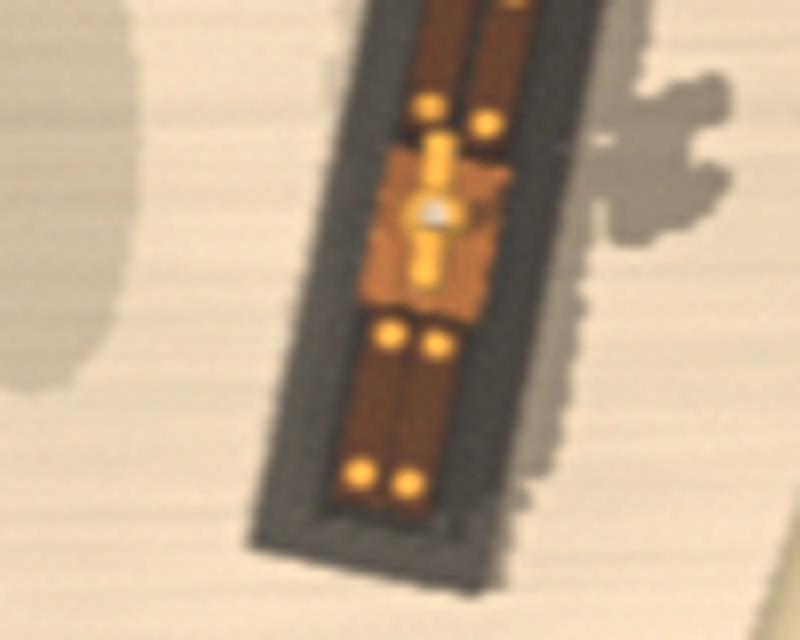

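View pics/b8_scene.png

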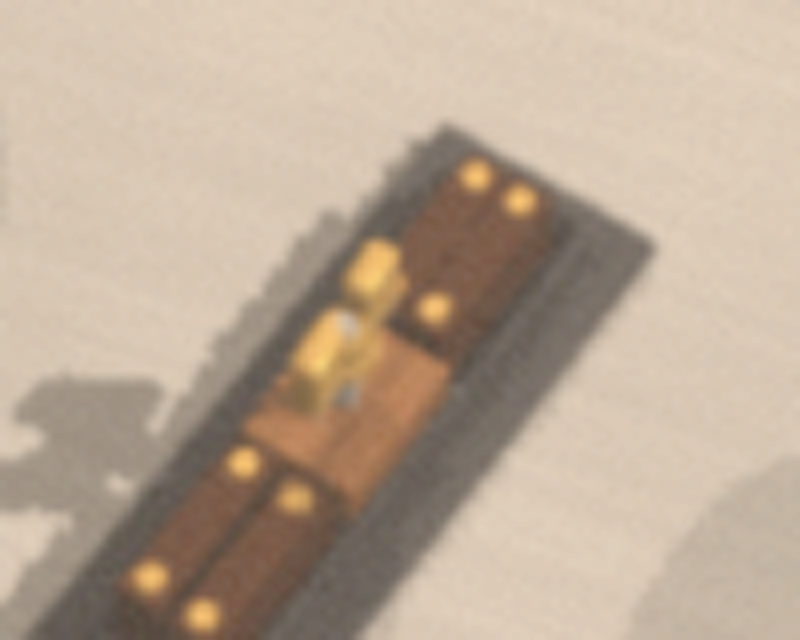

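Run:
```python
from h import *
import pickle
C=pickle.load(open('b8.pkl','rb'))
def t(u,v): return ((u+.5)/8-.5+276,(v+.5)/8-.5+214)
def s(u,v): return ((u+.5)/8-.5+265,(v+.5)/8-.5+199)
from scipy.optimize import least_squares
for n,a,b in (('+x+y',t(391,334),s(433,309)),('-x+y',t(360,474),s(519,200)),('-x-y',t(408,484),s(476,176)),('exist -x+y',t(429,107),s(295,498)),('exist -x-y',t(486,125),s(243,462))):
    r=least_squares(lambda p:np.r_[proj(C['top'],p)-a,proj(C['scene'],p)-b],[.5,0,.03]); print(n,np.round(r.x*1e3,1),np.round(r.fun,1))
T=[ray(C['top'],*t(*x),.0365)*1e3 for x in ((391,334),(437,345),(360,474),(408,484))]
print('top-only placed centre',np.mean(T,0)); print('top stud tip',ray(C['top'],*t(434,213),.068)*1e3)
```

```text
+x+y [515.8 -14.2  36.4] [-0.5  0.2 -0.5 -0. ]
-x+y [472.5  -4.3  36.7] [-0.4  0.1 -0.4 -0. ]
-x-y [469.2 -19.   36.4] [-0.4  0.1 -0.4 -0. ]
exist -x+y [587.2 -27.   37. ] [-0.5  0.2 -0.4 -0. ]
exist -x-y [581.5 -44.9  36.1] [-0.4  0.1 -0.4 -0. ]
top-only placed centre [492.7612544  -17.59177251  36.5       ]
top stud tip [548.70653675 -28.98472818  68.        ]
```

Both grips stand at the right height (studs at 36.5 mm, the same as the stored pair) and are centred in the bay. The slotted cover lies between the fingers at (410,410) in the scene crop. Next I'll grasp it.

Emit:
jog_arm:
  deltas:
    - {"fingers":1,"x":1,"y":0,"z":-25,"twist":0}
    - {"fingers":1,"x":1,"y":0,"z":-50,"twist":0}
    - {"fingers":1,"x":1,"y":0,"z":-68,"twist":0}
    - {"fingers":1,"x":1,"y":0,"z":-73,"twist":0}
    - {"fingers":1,"x":1,"y":0,"z":-73,"twist":0}

```text
time: 7.55
ee_pos: [0.5775, -0.2123, 0.0372]
tcp_rot: [-141.9, 89.7, -154.1]
wrist_force: [1.0, 0.2, 0.5]
opening: 0.0856
```

Run:
```python
from h import *
o=st(); look('h9',o['ee_pos'],w=130,h=100,names=('scene',))
```

```text
t 7.55 p [ 577.5 -212.3   37.2] jaw 77.79 down [-0.005 -0.002 -1.   ] q [-20.1  15.2  -1.7  73.4  -0.2  -7.9] open 85.6 F [1.  0.2 0.5] M [-0.01 -0.02  0.08]
scene off 162 181 tcp px in crop [391. 301.]
```

View pics/h9_scene.png

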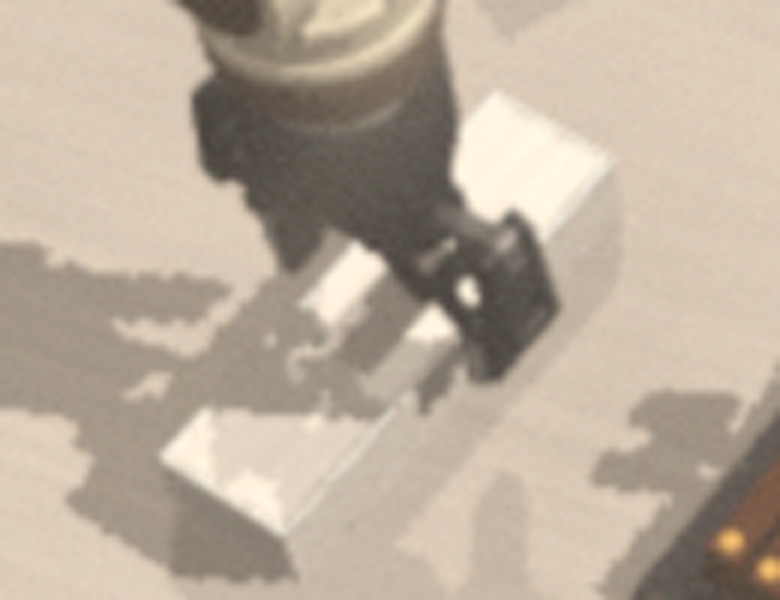

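Emit:
jog_arm:
  deltas:
    - {"fingers":1,"x":-1,"y":-2,"z":-7,"twist":-0.2}
    - {"fingers":1,"x":-1,"y":-2,"z":-7,"twist":-0.2}
    - {"fingers":0.7,"x":-1,"y":-2,"z":-7,"twist":-0.2}
    - {"fingers":0.6,"x":-1,"y":-2,"z":-7,"twist":-0.2}
    - {"fingers":0.5,"x":-1,"y":-2,"z":-7,"twist":-0.2}
    - {"fingers":0.5,"x":-1,"y":-2,"z":-7,"twist":-0.2}
    - {"fingers":0.5,"x":-1,"y":-2,"z":-7,"twist":-0.2}
  grip_force: 60

```text
time: 8.3
ee_pos: [0.5772, -0.2148, 0.0317]
tcp_rot: [-119.6, 89.7, -132.1]
wrist_force: [-0.6, -1.3, 5.2]
opening: 0.0586
```

Run:
```python
from h import *
o=st(); look('h10',o['ee_pos'],w=130,h=100,names=('scene',))
```

```text
t 8.3 p [ 577.2 -214.8   31.7] jaw 77.58 down [-0.003 -0.003 -1.   ] q [-20.3  15.3  -2.2  72.6  -0.2  -7.9] open 58.6 F [-0.6 -1.3  5.2] M [ 0.07  0.2  -0.  ]
scene off 161 182 tcp px in crop [393. 301.]
```

View pics/h10_scene.png

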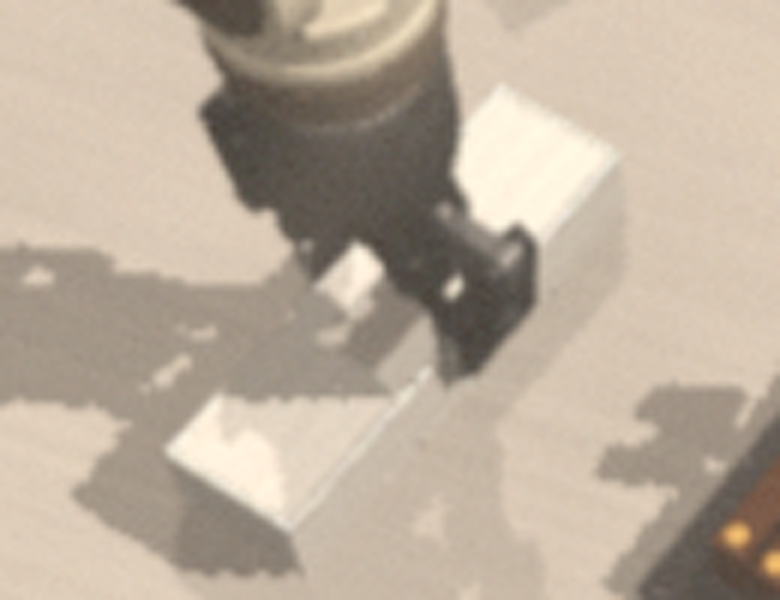

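Run:
```python
from m import *
C['scene']=pickle.load(open('h10.pkl','rb'))['scene']
sc=un([(288,528),(168,452),(618,155),(500,86)],6,161,182)
l=[(.101,.03,.036),(.101,-.03,.036),(-.101,.03,.036),(-.101,-.03,.036)]
x,r=fit([('scene',a,b) for a,b in zip(sc,l)],(.57,-.21,-.2)); print(x[:2]*1e3,np.degrees(x[2]),r.tolist())
```

```text
[ 576.95519064 -212.75749212] -12.260515276782709 [[0.3, 0.6], [-0.8, -0.0], [0.6, -0.4], [-0.1, -0.4]]
```

Emit:
jog_arm:
  deltas:
    - {"fingers":0.5,"x":0,"y":0,"z":10,"twist":0}
    - {"fingers":0.5,"x":0,"y":0,"z":35,"twist":0}
    - {"fingers":0.5,"x":0,"y":0,"z":65,"twist":0}
    - {"fingers":0.5,"x":0,"y":0,"z":95,"twist":0}
    - {"fingers":0.5,"x":0,"y":0,"z":100,"twist":0}
    - {"fingers":0.5,"x":0,"y":0,"z":100,"twist":0}

```text
time: 8.95
ee_pos: [0.5777, -0.2149, 0.1325]
tcp_rot: [-98.6, 89.8, -111.0]
wrist_force: [0.1, 0.3, -2.7]
opening: 0.0585
```

Run:
```python
from h import *
o=st(); look('h11',o['ee_pos'],w=130,h=100)
```

```text
t 8.95 p [ 577.7 -214.9  132.5] jaw 77.58 down [-0.001 -0.004 -1.   ] q [-20.3  13.3   6.7  83.4  -0.2  -7.9] open 58.5 F [ 0.1  0.3 -2.7] M [ 0.01 -0.09  0.02]
top off 345 172 tcp px in crop [392. 301.]
scene off 154 156 tcp px in crop [396. 305.]
```

View pics/h11_scene.png

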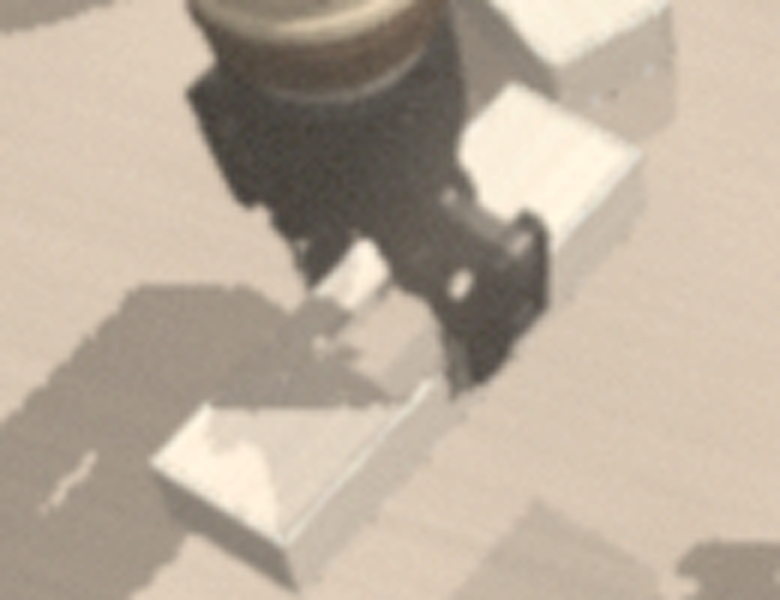

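View pics/h11_top.png

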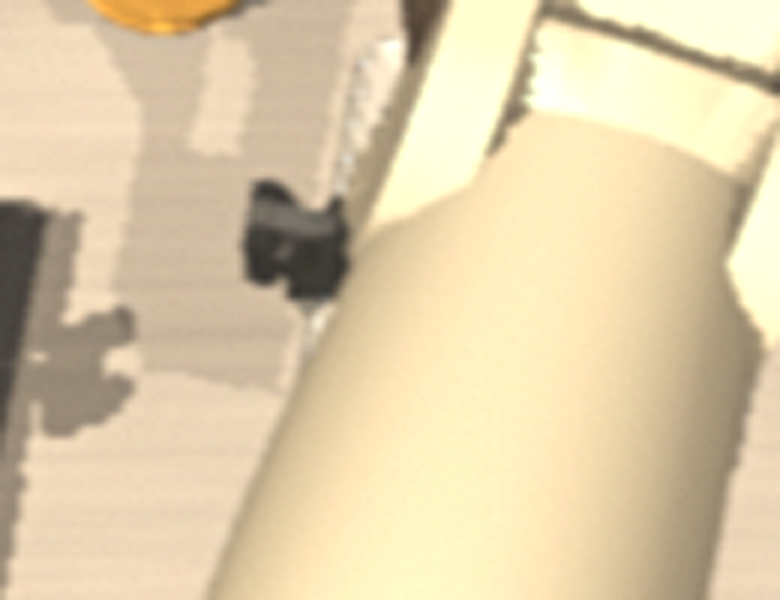

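Emit:
jog_arm:
  deltas:
    - {"fingers":0.5,"x":-3,"y":20,"z":0,"twist":0}
    - {"fingers":0.5,"x":-8,"y":55,"z":0,"twist":0}
    - {"fingers":0.5,"x":-14,"y":90,"z":0,"twist":0}
    - {"fingers":0.5,"x":-19,"y":125,"z":0,"twist":0}
    - {"fingers":0.5,"x":-24,"y":160,"z":0,"twist":0}
    - {"fingers":0.5,"x":-27,"y":178,"z":0,"twist":0}
    - {"fingers":0.5,"x":-28,"y":186.5,"z":0,"twist":0}
    - {"fingers":0.5,"x":-28,"y":186.5,"z":-5,"twist":0}
    - {"fingers":0.5,"x":-28,"y":186.5,"z":-5,"twist":0}

```text
time: 9.95
ee_pos: [0.5482, -0.0284, 0.1237]
tcp_rot: [-145.5, 89.6, -157.9]
wrist_force: [0.9, -0.3, -1.6]
opening: 0.0588
```

Run:
```python
from h import *
o=st(); look('h12',o['ee_pos'],w=130,h=100)
```

```text
t 9.95 p [548.2 -28.4 123.7] jaw 77.58 down [-0.007 -0.003 -1.   ] q [-2.9  4.6 -4.1 81.7 -0.2  9.5] open 58.8 F [ 0.9 -0.3 -1.6] M [-0.03  0.05 -0.01]
top off 264 186 tcp px in crop [394. 302.]
scene off 241 175 tcp px in crop [394. 301.]
```

View pics/h12_scene.png

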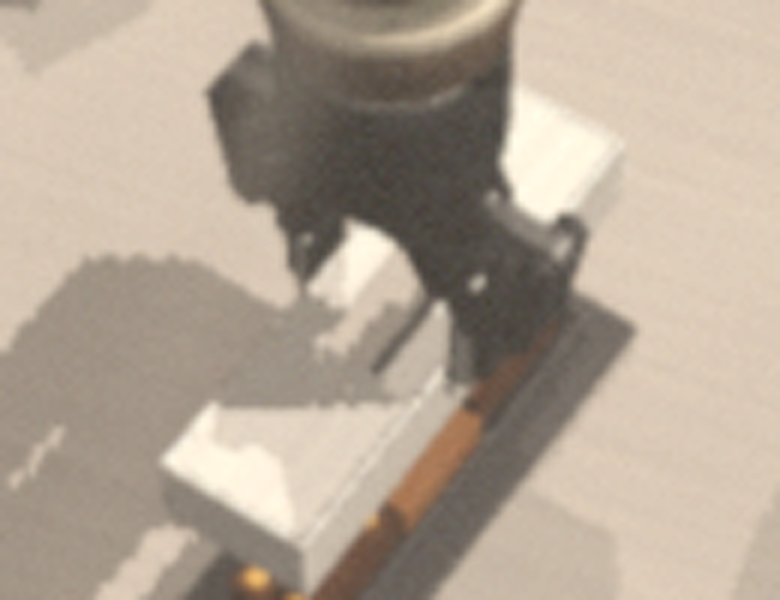

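View pics/h12_top.png

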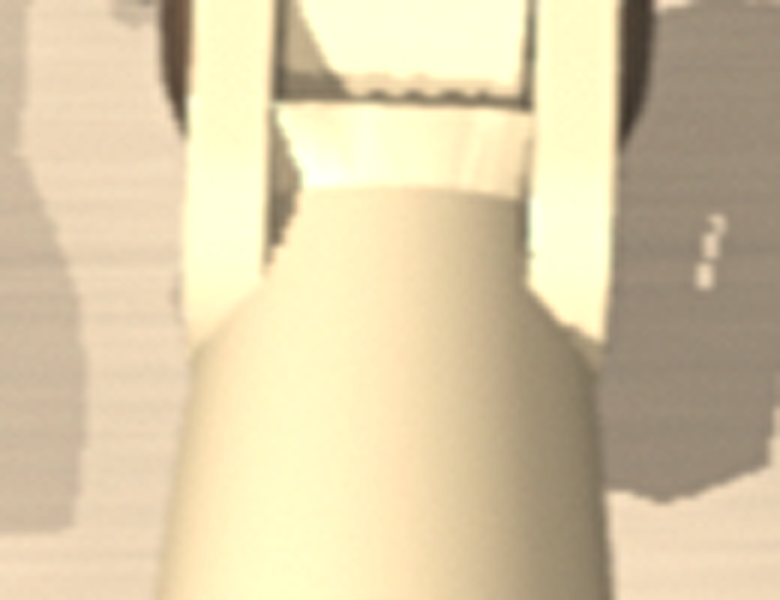

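Run:
```python
from m import *
C['scene']=pickle.load(open('h12.pkl','rb'))['scene']; st()
sc=un([(300,541),(163,462),(622,148)],6,241,175)
z=.128
l=[(.101,.03,z),(.101,-.03,z),(-.101,.03,z)]
x,r=fit([('scene',a,b) for a,b in zip(sc,l)],(.55,-.03,-.2)); print(x[:2]*1e3,np.degrees(x[2]),r.tolist())
```

```text
t 10.05 p [548.6 -28.9 124.5] jaw 77.52 down [-0.006 -0.003 -1.   ] q [-2.9  4.5 -4.1 81.7 -0.2  9.5] open 58.7 F [ 1.3 -0.2 -1.9] M [0.02 0.02 0.02]
[547.35101271 -27.51952783] -12.621862692012531 [[0.3, 1.1], [-1.0, -0.2], [0.7, -1.1]]
```

Emit:
jog_arm:
  deltas:
    - {"fingers":0.5,"x":1.5,"y":0.5,"z":-10,"twist":0}
    - {"fingers":0.5,"x":1.5,"y":0.5,"z":-25,"twist":0}
    - {"fingers":0.5,"x":1.5,"y":0.5,"z":-40,"twist":0}
    - {"fingers":0.5,"x":1.5,"y":0.5,"z":-55,"twist":0}
    - {"fingers":0.5,"x":1.5,"y":0.5,"z":-65,"twist":0}
    - {"fingers":0.5,"x":1.5,"y":0.5,"z":-70,"twist":0}
    - {"fingers":0.5,"x":1.5,"y":0.5,"z":-70,"twist":0}

```text
time: 10.75
ee_pos: [0.5497, -0.0284, 0.0537]
tcp_rot: [-147.3, 89.6, -159.8]
wrist_force: [0.2, -0.8, -0.5]
opening: 0.0589
```

Run:
```python
from h import *
o=st(); look('h13',o['ee_pos'],w=130,h=100,names=('scene',))
```

```text
t 10.75 p [549.7 -28.4  53.7] jaw 77.52 down [-0.007 -0.003 -1.   ] q [ -2.9   6.2 -10.2  74.   -0.2   9.6] open 58.9 F [ 0.2 -0.8 -0.5] M [ 0.03 -0.03  0.02]
scene off 241 193 tcp px in crop [394. 301.]
```

View pics/h13_scene.png

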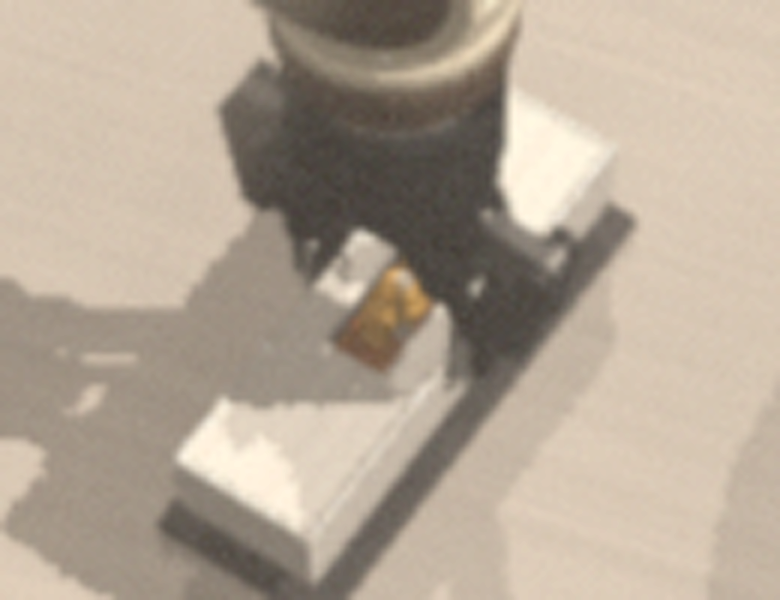

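Run:
```python
from m import *
C['scene']=pickle.load(open('h13.pkl','rb'))['scene']; 
sc=un([(308,536),(177,459),(616,148)],6,241,193)
z=.058
l=[(.101,.03,z),(.101,-.03,z),(-.101,.03,z)]
x,r=fit([('scene',a,b) for a,b in zip(sc,l)],(.55,-.03,-.2)); print(x[:2]*1e3,np.degrees(x[2]),r.tolist())
# bottom cover corners
sb=un([(315,585),(616,200)],6,241,193)
for a in sb: print('covbot',ray(C['scene'],*a,.022)*1e3)
for a in un([(634,216),(160,522)],6,241,193): print('plinth',ray(C['scene'],*a,.008)*1e3)
a=np.radians(-12.4);R=np.array([[np.cos(a),-np.sin(a)],[np.sin(a),np.cos(a)]])
print('pred plinth (scene case)',np.array([549.3,-25.9])+R@[-107,38],np.array([549.3,-25.9])+R@[107,-38])
```

```text
[548.71965145 -26.66358582] -12.421159535521467 [[0.4, 0.7], [-0.7, -0.4], [0.3, -0.5]]
covbot [653.22583245 -18.88805032  22.        ]
covbot [457.36066835  25.66952354  22.        ]
plinth [452.97663979  32.26135458   8.        ]
plinth [643.99892023 -85.22359229   8.        ]
pred plinth (scene case) [452.95600865  34.19022658] [645.64399135 -85.99022658]
```

The cover is centred on the case to within about 1 mm in the same camera, and the nut shows through the slot at (390,310). I'll lower it onto the plinth.

Emit:
jog_arm:
  deltas:
    - {"fingers":0.5,"x":0.3,"y":0.2,"z":-4,"twist":0}
    - {"fingers":0.5,"x":0.3,"y":0.2,"z":-7,"twist":0}
    - {"fingers":0.5,"x":0.3,"y":0.2,"z":-10,"twist":0}
    - {"fingers":0.5,"x":0.3,"y":0.2,"z":-13,"twist":0}
    - {"fingers":0.5,"x":0.3,"y":0.2,"z":-14,"twist":0}
    - {"fingers":0.5,"x":0.3,"y":0.2,"z":-14,"twist":0}

```text
time: 11.4
ee_pos: [0.5502, -0.0282, 0.0402]
tcp_rot: [-144.8, 89.6, -157.3]
wrist_force: [-0.2, 0.2, -1.1]
opening: 0.0583
```

Run:
```python
from h import *
o=st(); look('h14',o['ee_pos'],w=130,h=100,names=('scene',))
```

```text
t 11.4 p [550.2 -28.2  40.2] jaw 77.52 down [-0.006 -0.003 -1.   ] q [ -2.9   6.6 -11.2  72.5  -0.2   9.6] open 58.3 F [-0.2  0.2 -1.1] M [ 0.01  0.05 -0.  ]
scene off 241 196 tcp px in crop [395. 303.]
```

View pics/h14_scene.png

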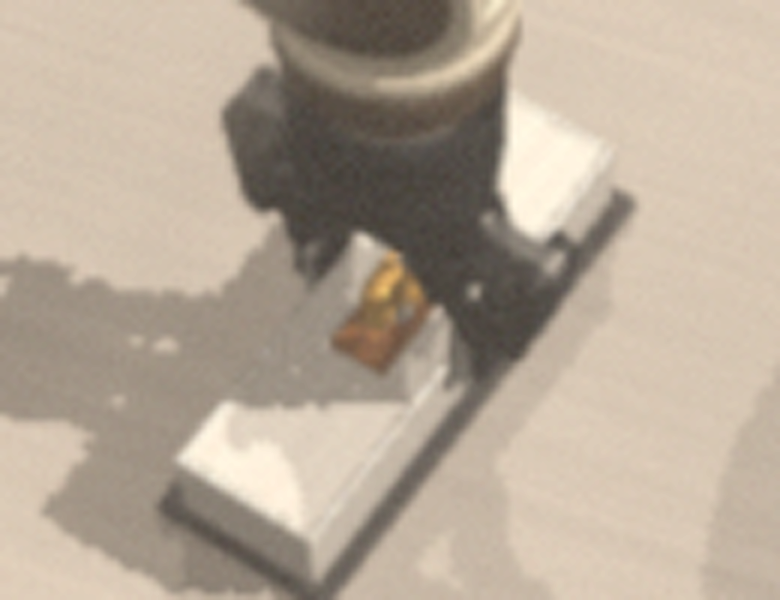

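Past the rim with no contact force. I'll go slightly lower and then release.

Emit:
jog_arm:
  deltas:
    - {"fingers":0.5,"x":0,"y":0,"z":-1.5,"twist":0}
    - {"fingers":0.5,"x":0,"y":0,"z":-2.5,"twist":0}
    - {"fingers":0.5,"x":0,"y":0,"z":-2.5,"twist":0}

```text
time: 11.75
ee_pos: [0.5505, -0.0282, 0.0397]
tcp_rot: [-137.9, 89.7, -150.4]
wrist_force: [-4.9, 0.6, 11.3]
opening: 0.0587
```

Run:
```python
from h import *
o=st()
```

```text
t 11.75 p [550.5 -28.2  39.7] jaw 77.52 down [-0.005 -0.003 -1.   ] q [ -2.8   6.6 -11.3  72.3  -0.2   9.6] open 58.7 F [-4.9  0.6 11.3] M [0.07 1.12 0.03]
```

Emit:
jog_arm:
  deltas:
    - {"fingers":0.75,"x":0,"y":0,"z":0,"twist":0}
    - {"fingers":0.9,"x":0,"y":0,"z":0,"twist":0}
    - {"fingers":1,"x":0,"y":0,"z":0,"twist":0}
    - {"fingers":1,"x":0,"y":0,"z":0,"twist":0}
    - {"fingers":1,"x":0,"y":0,"z":25,"twist":0}
    - {"fingers":1,"x":0,"y":0,"z":60,"twist":0}
    - {"fingers":1,"x":0,"y":0,"z":100,"twist":0}
    - {"fingers":1,"x":0,"y":0,"z":100,"twist":0}

```text
time: 12.55
ee_pos: [0.5528, -0.0283, 0.1453]
tcp_rot: [-32.6, 89.7, -45.0]
wrist_force: [0.1, 0.3, -0.2]
opening: 0.0854
```

Run:
```python
from h import *
o=st(); look('h15',[.55,-.028,.044],w=130,h=100,names=('scene',))
```

```text
t 12.55 p [552.8 -28.3 145.3] jaw 77.52 down [ 0.003 -0.003 -1.   ] q [-2.9  4.4 -1.9 83.5 -0.2  9.6] open 85.4 F [ 0.1  0.3 -0.2] M [-0.06 -0.03 -0.03]
scene off 241 195 tcp px in crop [395. 303.]
```

View pics/h15_scene.png

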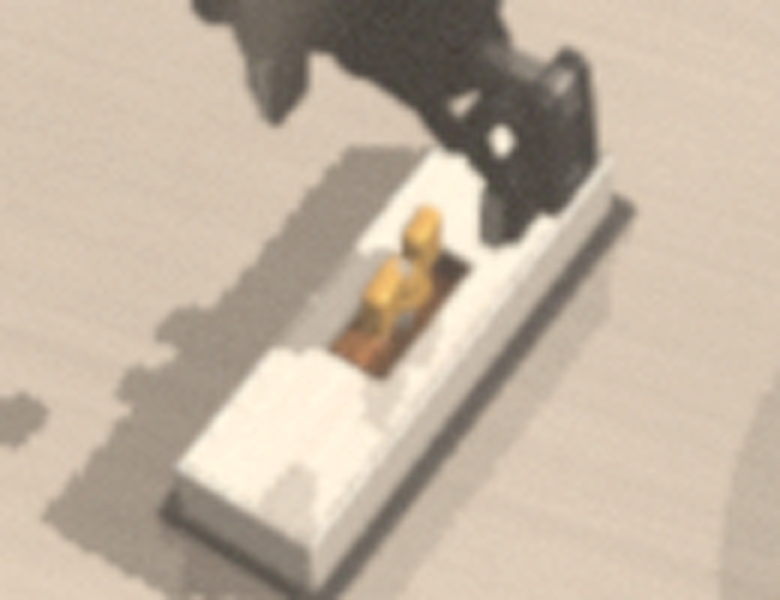

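The cover is home: the TCP at release was 39.7 mm, which is 8 mm above the grasp height, and 11 N contact was felt. Now I'll unwind the wrist by +180° so one grasp covers the whole clockwise turn.

Emit:
jog_arm:
  deltas:
    - {"fingers":1,"x":0,"y":0,"z":0,"twist":8}
    - {"fingers":1,"x":0,"y":0,"z":0,"twist":16}
    - {"fingers":1,"x":0,"y":0,"z":0,"twist":24}
    - {"fingers":1,"x":0,"y":0,"z":0,"twist":32}
    - {"fingers":1,"x":0,"y":0,"z":0,"twist":40}
    - {"fingers":1,"x":0,"y":0,"z":0,"twist":48}
    - {"fingers":1,"x":0,"y":0,"z":0,"twist":56}
    - {"fingers":1,"x":0,"y":0,"z":0,"twist":64}
    - {"fingers":1,"x":0,"y":0,"z":0,"twist":72}
    - {"fingers":1,"x":0,"y":0,"z":0,"twist":80}

```text
time: 13.6
ee_pos: [0.5515, -0.0283, 0.1408]
tcp_rot: [-86.8, 89.9, -19.0]
wrist_force: [0.4, 0.3, -0.1]
opening: 0.0854
```

Emit:
jog_arm:
  deltas:
    - {"fingers":1,"x":0,"y":0,"z":0,"twist":8}
    - {"fingers":1,"x":0,"y":0,"z":0,"twist":16}
    - {"fingers":1,"x":0,"y":0,"z":0,"twist":24}
    - {"fingers":1,"x":0,"y":0,"z":0,"twist":32}
    - {"fingers":1,"x":0,"y":0,"z":0,"twist":40}
    - {"fingers":1,"x":0,"y":0,"z":0,"twist":48}
    - {"fingers":1,"x":0,"y":0,"z":0,"twist":56}
    - {"fingers":1,"x":0,"y":0,"z":0,"twist":64}
    - {"fingers":1,"x":0,"y":0,"z":0,"twist":72}
    - {"fingers":1,"x":0,"y":0,"z":0,"twist":80}

```text
time: 14.6
ee_pos: [0.5509, -0.0282, 0.1392]
tcp_rot: [1.7, 89.9, 149.9]
wrist_force: [-0.6, 0.7, -0.4]
opening: 0.0853
```

Run:
```python
from h import *
o=st(); look('h16',[.55,-.028,.044],w=100,h=80,k=8,names=('scene',))
```

```text
t 14.6 p [550.9 -28.2 139.2] jaw -121.82 down [-0.002  0.001 -1.   ] q [-3.000e+00  4.500e+00 -2.500e+00  8.310e+01  1.000e-01 -1.511e+02] open 85.3 F [-0.6  0.7 -0.4] M [-0.04 -0.07 -0.02]
scene off 256 205 tcp px in crop [407. 324.]
```

View pics/h16_scene.png

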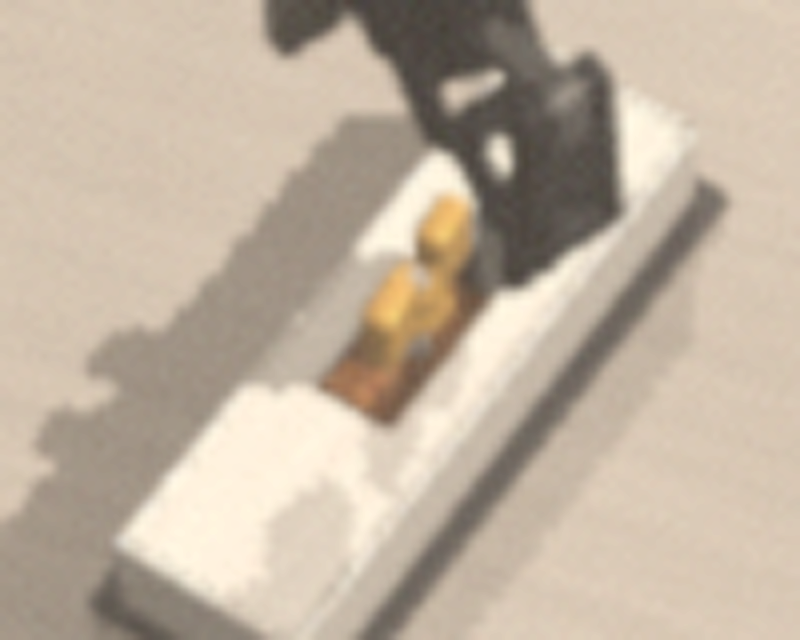

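Emit:
jog_arm:
  deltas:
    - {"fingers":0.5,"x":-1,"y":0,"z":0,"twist":8}
    - {"fingers":0.5,"x":-1,"y":0,"z":-5,"twist":15}
    - {"fingers":0.5,"x":-1,"y":0,"z":-15,"twist":19.3}
    - {"fingers":0.5,"x":-1,"y":0,"z":-35,"twist":19.3}
    - {"fingers":0.5,"x":-1,"y":0,"z":-50,"twist":19.3}
    - {"fingers":0.5,"x":-1,"y":0,"z":-61,"twist":19.3}
    - {"fingers":0.5,"x":-1,"y":0,"z":-61,"twist":19.3}

```text
time: 15.35
ee_pos: [0.5488, -0.0282, 0.0761]
tcp_rot: [5.9, 89.7, 173.8]
wrist_force: [-0.4, 1.1, 0.5]
opening: 0.0429
```

Run:
```python
from h import *
o=st(); look('h17',[.55,-.028,.06],w=100,h=80,k=8,names=('scene',))
```

```text
t 15.35 p [548.8 -28.2  76.1] jaw -102.1 down [-0.005  0.001 -1.   ] q [  -2.9    5.4   -8.5   76.4    0.  -170.8] open 42.9 F [-0.4  1.1  0.5] M [-0.01 -0.01  0.03]
scene off 256 201 tcp px in crop [406. 326.]
```

View pics/h17_scene.png

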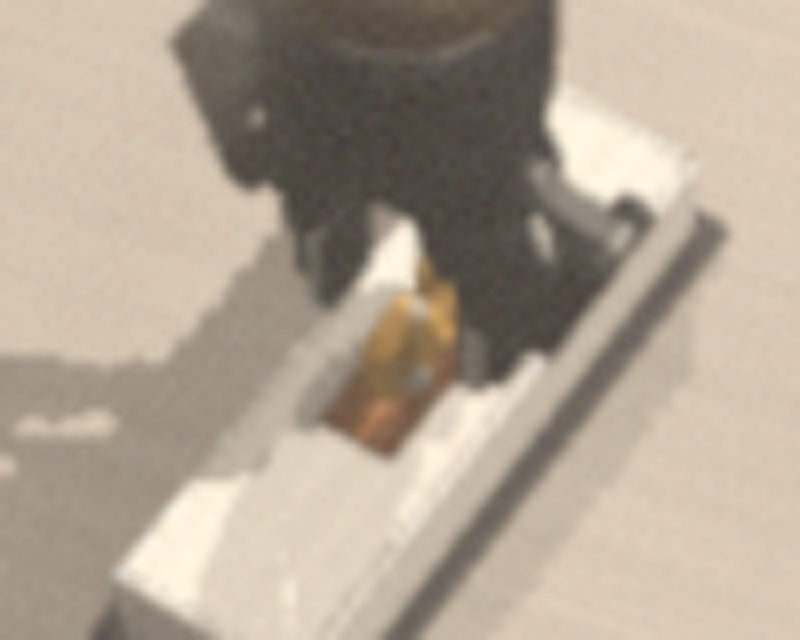

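Emit:
jog_arm:
  deltas:
    - {"fingers":0.3,"x":0.7,"y":-0.2,"z":1,"twist":-0.3}
    - {"fingers":0.15,"x":0.7,"y":-0.2,"z":1,"twist":-0.3}
    - {"fingers":0.02,"x":0.7,"y":-0.2,"z":1,"twist":-0.3}
    - {"fingers":0.02,"x":0.7,"y":-0.2,"z":1,"twist":-0.3}
    - {"fingers":0.02,"x":0.7,"y":-0.2,"z":1,"twist":-0.3}
    - {"fingers":0.02,"x":0.7,"y":-0.2,"z":1,"twist":-0.3}
  grip_force: 30

```text
time: 16.0
ee_pos: [0.5504, -0.0287, 0.0792]
tcp_rot: [17.4, 89.9, -175.1]
wrist_force: [-2.0, -3.2, 5.7]
opening: 0.0092
```

Run:
```python
from h import *
o=st(); look('h18',[.55,-.028,.06],w=100,h=80,k=8,names=('scene',))
```

```text
t 16.0 p [550.4 -28.7  79.2] jaw -102.41 down [-0.002 -0.    -1.   ] q [  -3.     5.4   -8.2   76.6   -0.  -170.6] open 9.2 F [-2.  -3.2  5.7] M [-0.61  0.44 -0.04]
scene off 256 201 tcp px in crop [406. 326.]
```

View pics/h18_scene.png

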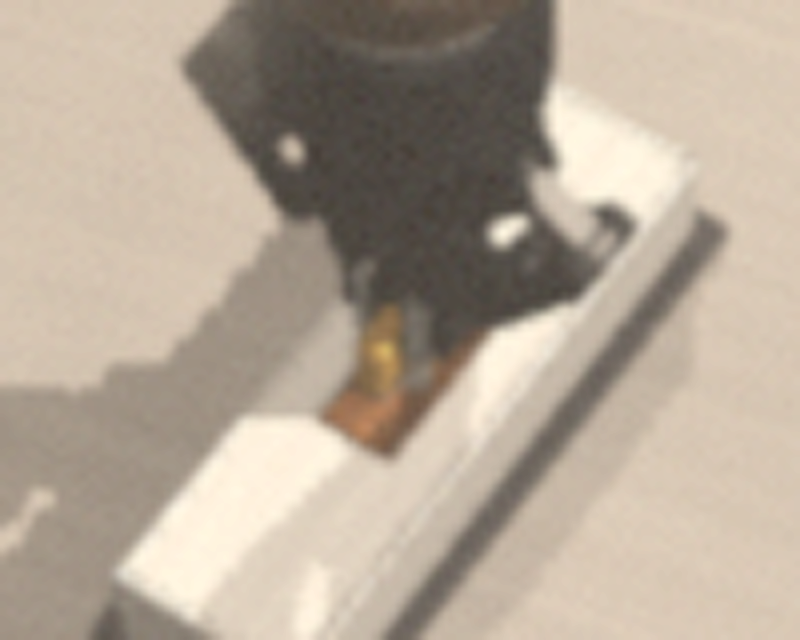

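Emit:
jog_arm:
  deltas:
    - {"fingers":0.02,"x":0,"y":0,"z":-0.2,"twist":-6}
    - {"fingers":0.02,"x":0,"y":0,"z":-0.4,"twist":-12}
    - {"fingers":0.02,"x":0,"y":0,"z":-0.6,"twist":-18}
    - {"fingers":0.02,"x":0,"y":0,"z":-0.8,"twist":-24}
    - {"fingers":0.02,"x":0,"y":0,"z":-1,"twist":-30}
    - {"fingers":0.02,"x":0,"y":0,"z":-1.2,"twist":-36}
    - {"fingers":0.02,"x":0,"y":0,"z":-1.4,"twist":-42}
    - {"fingers":0.02,"x":0,"y":0,"z":-1.6,"twist":-48}
    - {"fingers":0.02,"x":0,"y":0,"z":-1.8,"twist":-54}
    - {"fingers":0.02,"x":0,"y":0,"z":-2,"twist":-60}

```text
time: 17.05
ee_pos: [0.5489, -0.0305, 0.0772]
tcp_rot: [94.2, 89.7, -158.5]
wrist_force: [-10.1, -11.8, 6.9]
opening: 0.009
```

Run:
```python
from h import *
o=st(); look('h19',[.55,-.028,.06],w=100,h=80,k=8,names=('scene',))
```

```text
t 17.05 p [548.9 -30.5  77.2] jaw -162.73 down [-0.004 -0.002 -1.   ] q [-3.100e+00  5.300e+00 -8.500e+00  7.640e+01 -1.000e-01 -1.104e+02] open 9.0 F [-10.1 -11.8   6.9] M [-2.46  2.17  0.08]
scene off 256 201 tcp px in crop [406. 326.]
```

View pics/h19_scene.png

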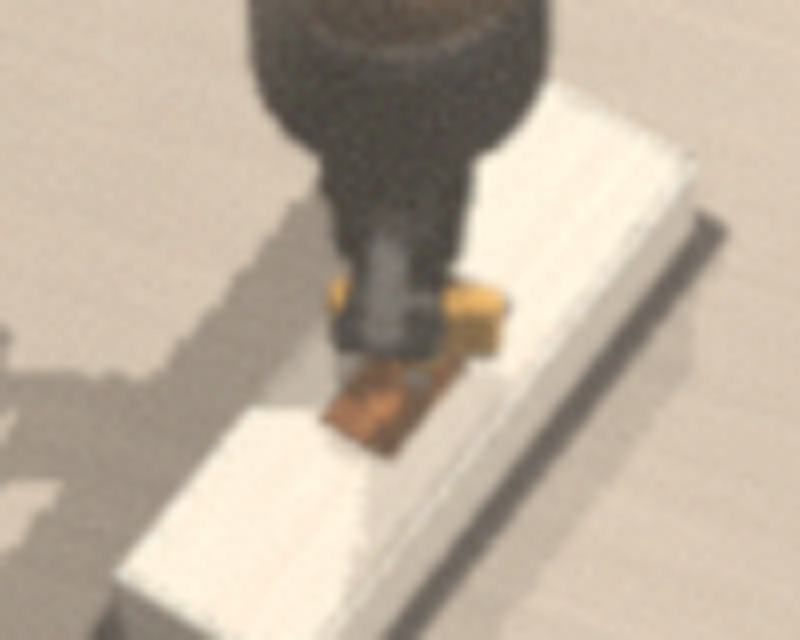

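Emit:
jog_arm:
  deltas:
    - {"fingers":0.02,"x":0,"y":0,"z":-0.2,"twist":-6}
    - {"fingers":0.02,"x":0,"y":0,"z":-0.4,"twist":-12}
    - {"fingers":0.02,"x":0,"y":0,"z":-0.6,"twist":-18}
    - {"fingers":0.02,"x":0,"y":0,"z":-0.8,"twist":-24}
    - {"fingers":0.02,"x":0,"y":0,"z":-1,"twist":-30}
    - {"fingers":0.02,"x":0,"y":0,"z":-1.2,"twist":-36}

```text
time: 17.7
ee_pos: [0.5472, -0.0308, 0.0759]
tcp_rot: [104.0, 89.5, 174.6]
wrist_force: [-11.6, -3.3, 7.2]
opening: 0.0093
```

Run:
```python
from h import *
o=st()
```

```text
t 17.7 p [547.2 -30.8  75.9] jaw 160.63 down [-0.008  0.001 -1.   ] q [ -3.2   5.4  -8.6  76.5   0.  -73.9] open 9.3 F [-11.6  -3.3   7.2] M [-0.57  2.11  0.08]
```

Emit:
jog_arm:
  deltas:
    - {"fingers":0.02,"x":0.7,"y":2,"z":-0.2,"twist":-6}
    - {"fingers":0.02,"x":0.7,"y":2,"z":-0.4,"twist":-12}
    - {"fingers":0.02,"x":0.7,"y":2,"z":-0.6,"twist":-18}
    - {"fingers":0.02,"x":0.7,"y":2,"z":-0.8,"twist":-24}
    - {"fingers":0.02,"x":0.7,"y":2,"z":-1,"twist":-30}
    - {"fingers":0.02,"x":0.7,"y":2,"z":-1,"twist":-30}

```text
time: 18.3
ee_pos: [0.5461, -0.0299, 0.0749]
tcp_rot: [126.7, 89.4, 167.1]
wrist_force: [-11.7, -7.2, 6.6]
opening: 0.0089
```

Run:
```python
from h import *
o=st(); look('h20',[.55,-.028,.06],w=100,h=80,k=8,names=('scene',))
```

```text
t 18.3 p [546.1 -29.9  74.9] jaw 130.36 down [-0.01   0.002 -1.   ] q [ -3.2   5.3  -8.7  76.5   0.1 -43.5] open 8.9 F [-11.7  -7.2   6.6] M [-1.64  2.24 -0.02]
scene off 256 201 tcp px in crop [406. 326.]
```

View pics/h20_scene.png

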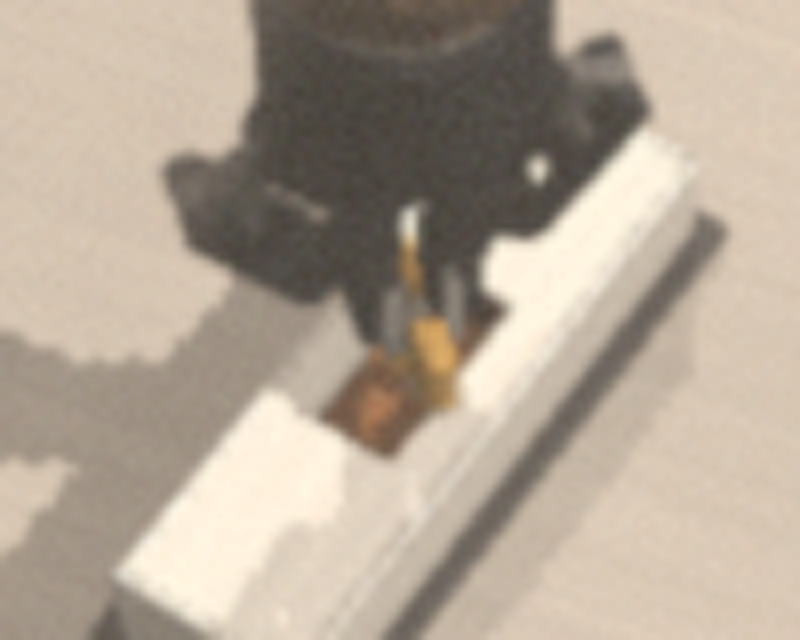

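Emit:
jog_arm:
  deltas:
    - {"fingers":0.02,"x":0,"y":0.2,"z":-0.2,"twist":-6}
    - {"fingers":0.02,"x":0,"y":0.3,"z":-0.4,"twist":-12}
    - {"fingers":0.02,"x":-0.1,"y":0.5,"z":-0.6,"twist":-18}
    - {"fingers":0.02,"x":-0.2,"y":0.7,"z":-0.8,"twist":-24}
    - {"fingers":0.02,"x":-0.3,"y":0.9,"z":-1,"twist":-30}
    - {"fingers":0.02,"x":-0.3,"y":1.1,"z":-1.2,"twist":-36}
    - {"fingers":0.02,"x":-0.3,"y":1.3,"z":-1.4,"twist":-42}
    - {"fingers":0.02,"x":-0.3,"y":1.5,"z":-1.6,"twist":-48}
    - {"fingers":0.02,"x":-0.3,"y":1.7,"z":-1.8,"twist":-54}
    - {"fingers":0.02,"x":-0.3,"y":1.9,"z":-2,"twist":-60}

```text
time: 19.35
ee_pos: [0.5453, -0.0276, 0.073]
tcp_rot: [129.7, 89.3, 110.0]
wrist_force: [-3.7, 1.1, 3.3]
opening: 0.0091
```

Run:
```python
from h import *
o=st();
```

```text
t 19.35 p [545.3 -27.6  73. ] jaw 70.28 down [-0.004  0.011 -1.   ] q [-3.2  4.9 -9.4 76.   0.6 16.5] open 9.1 F [-3.7  1.1  3.3] M [0.06 0.67 0.05]
```

Emit:
jog_arm:
  deltas:
    - {"fingers":0.02,"x":0,"y":0.2,"z":-0.2,"twist":-6}
    - {"fingers":0.02,"x":0.1,"y":0.4,"z":-0.4,"twist":-12}
    - {"fingers":0.02,"x":0.3,"y":0.6,"z":-0.6,"twist":-18}
    - {"fingers":0.02,"x":0.5,"y":0.8,"z":-0.8,"twist":-24}
    - {"fingers":0.02,"x":0.7,"y":0.9,"z":-1,"twist":-30}
    - {"fingers":0.02,"x":0.9,"y":1,"z":-1.2,"twist":-36}
    - {"fingers":0.02,"x":1.2,"y":1.1,"z":-1.4,"twist":-42}
    - {"fingers":0.02,"x":1.4,"y":1.2,"z":-1.6,"twist":-48}
    - {"fingers":0.02,"x":1.6,"y":1.2,"z":-1.8,"twist":-54}
    - {"fingers":0.02,"x":1.8,"y":1.2,"z":-2,"twist":-60}

```text
time: 20.35
ee_pos: [0.5471, -0.0259, 0.0711]
tcp_rot: [133.0, 89.3, 53.0]
wrist_force: [0.4, 2.0, 0.9]
opening: 0.0088
```

Run:
```python
from h import *
o=st(); look('h21',[.55,-.028,.06],w=100,h=80,k=8,names=('scene',))
```

```text
t 20.35 p [547.1 -25.9  71.1] jaw 10.06 down [ 0.007  0.01  -1.   ] q [ -3.    4.6 -10.   75.1   0.6  76.9] open 8.8 F [0.4 2.  0.9] M [0.26 0.11 0.1 ]
scene off 256 201 tcp px in crop [406. 326.]
```

View pics/h21_scene.png

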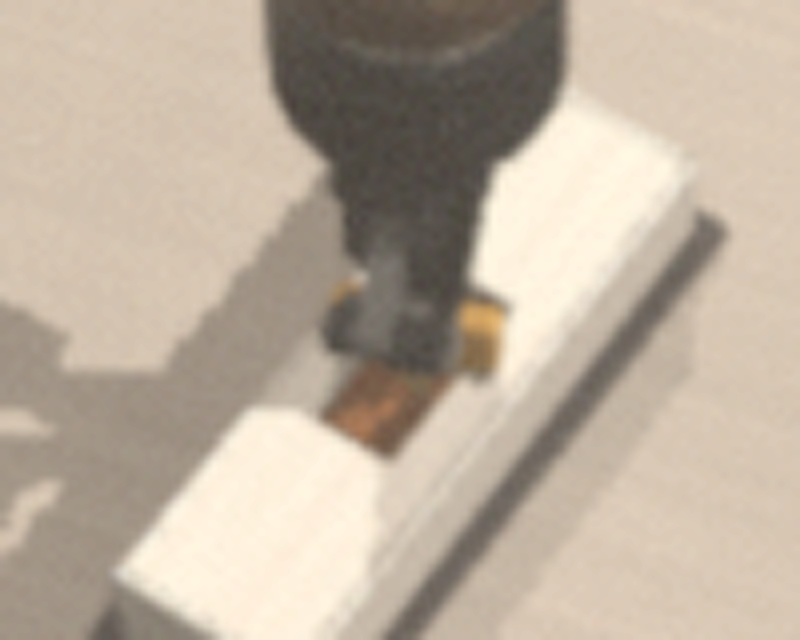

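Emit:
jog_arm:
  deltas:
    - {"fingers":0.02,"x":0.3,"y":0,"z":-0.2,"twist":-5}
    - {"fingers":0.02,"x":0.5,"y":0,"z":-0.4,"twist":-10}
    - {"fingers":0.02,"x":0.8,"y":0,"z":-0.5,"twist":-15}
    - {"fingers":0.02,"x":1,"y":-0.1,"z":-0.7,"twist":-20}
    - {"fingers":0.02,"x":1.2,"y":-0.2,"z":-0.9,"twist":-25}
    - {"fingers":0.02,"x":1.4,"y":-0.3,"z":-1,"twist":-29}
    - {"fingers":0.02,"x":1.4,"y":-0.3,"z":-1,"twist":-29}

```text
time: 21.1
ee_pos: [0.5485, -0.0259, 0.0701]
tcp_rot: [135.6, 89.3, 26.3]
wrist_force: [-1.9, 1.7, 1.3]
opening: 0.0086
```

Run:
```python
from h import *
o=st()
```

```text
t 21.1 p [548.5 -25.9  70.1] jaw -19.22 down [ 0.011  0.006 -1.   ] q [ -2.9   4.6 -10.1  74.7   0.3 106.4] open 8.6 F [-1.9  1.7  1.3] M [ 0.26  0.5  -0.03]
```

Emit:
jog_arm:
  deltas:
    - {"fingers":0.02,"x":0.2,"y":0,"z":-0.1,"twist":-4}
    - {"fingers":0.02,"x":0.3,"y":-0.1,"z":-0.2,"twist":-7}
    - {"fingers":0.02,"x":0.3,"y":-0.1,"z":-0.2,"twist":-7}

```text
time: 21.4
ee_pos: [0.5487, -0.0259, 0.0699]
tcp_rot: [135.9, 89.3, 19.8]
wrist_force: [-1.9, -0.2, 1.9]
opening: 0.0089
```

Run:
```python
from h import *
o=st()
```

```text
t 21.4 p [548.7 -25.9  69.9] jaw -26.09 down [ 0.012  0.004 -1.   ] q [ -2.8   4.6 -10.1  74.7   0.3 113.2] open 8.9 F [-1.9 -0.2  1.9] M [-0.08  0.42 -0.08]
```

Emit:
jog_arm:
  deltas:
    - {"fingers":0.2,"x":0,"y":0,"z":0,"twist":0}
    - {"fingers":0.4,"x":0,"y":0,"z":0,"twist":0}
    - {"fingers":0.4,"x":0,"y":0,"z":0,"twist":0}
    - {"fingers":0.4,"x":0,"y":0,"z":15,"twist":0}
    - {"fingers":0.4,"x":0,"y":0,"z":50,"twist":0}
    - {"fingers":0.4,"x":0,"y":0,"z":90,"twist":0}
    - {"fingers":0.4,"x":-20,"y":40,"z":120,"twist":0}
    - {"fingers":0.4,"x":-40,"y":85,"z":130,"twist":0}
    - {"fingers":0.4,"x":-60,"y":130,"z":130,"twist":0}
    - {"fingers":0.4,"x":-80,"y":175,"z":130,"twist":0}

```text
time: 22.4
ee_pos: [0.469, 0.1484, 0.202]
tcp_rot: [135.7, 89.1, 19.6]
wrist_force: [1.5, 1.2, -1.0]
opening: 0.0338
```

Run:
```python
from h import *
o=st(); look('h22',[.55,-.028,.05],w=130,h=100)
```

```text
t 22.4 p [469.  148.4 202. ] jaw -26.11 down [ 0.014  0.005 -1.   ] q [ 17.5  -4.5  -4.6  89.1   0.  133.7] open 33.8 F [ 1.5  1.2 -1. ] M [-0.03 -0.08 -0.05]
top off 264 190 tcp px in crop [392. 305.]
scene off 241 194 tcp px in crop [395. 301.]
```

View pics/h22_scene.png

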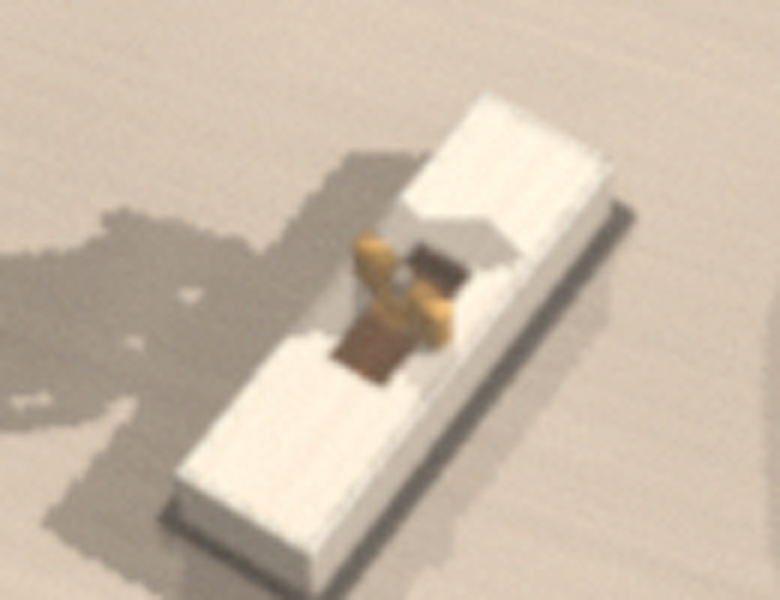

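View pics/h22_top.png

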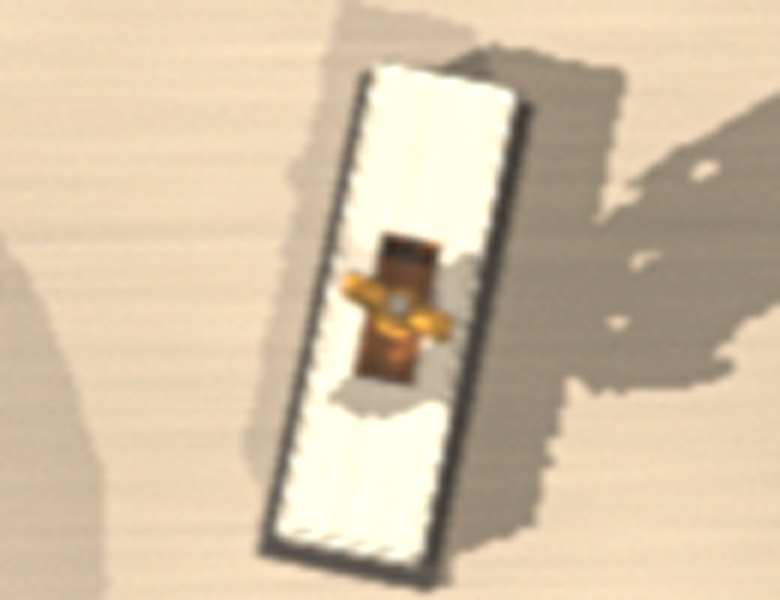

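Run:
```python
from m import *
C.update(pickle.load(open('h22.pkl','rb')))
tc=un([(372,65),(525,98),(275,538),(424,567)],6,264,190)
sc=un([(314,550),(176,478),(614,166),(490,93)],6,241,194)
for z in (.044,.048):
    l=[(.101,.03,z),(.101,-.03,z),(-.101,.03,z),(-.101,-.03,z)]
    for n,o in (('top',tc),('scene',sc)):
        x,r=fit([(n,a,b) for a,b in zip(o,l)],(.55,-.03,-.2)); print(z,n,x[:2]*1e3,np.degrees(x[2]),r.tolist())
l=[(.101,.03,0),(.101,-.03,0),(-.101,.03,0),(-.101,-.03,0)]
x,r=fit([('top',a,b) for a,b in zip(tc,l)]+[('scene',a,b) for a,b in zip(sc,l)],(.55,-.03,-.2),True);print('height',x[:2]*1e3,x[3]*1e3,np.round(r,1).tolist())
```

```text
0.044 top [548.45939937 -30.03396184] -12.51089692056214 [[1.1, 0.2], [-1.0, -0.5], [0.4, 0.1], [-0.4, 0.3]]
0.044 scene [550.23211386 -25.52091778] -12.482982012781871 [[-0.2, 1.2], [0.1, -0.7], [0.6, -0.3], [-0.5, -0.2]]
0.048 top [547.811211   -30.00003777] -12.510197554068487 [[1.0, 0.1], [-0.9, -0.7], [0.3, 0.2], [-0.4, 0.4]]
0.048 scene [552.38928886 -24.59326372] -12.456993759650542 [[-0.2, 1.3], [-0.1, -0.6], [0.8, -0.5], [-0.5, -0.4]]
height [548.46458091 -28.09643981] 39.8504256620524 [[0.3, 0.6], [-1.9, -0.2], [-0.3, 0.2], [-1.2, 0.4], [-0.9, 1.0], [-0.5, -0.9], [-0.2, -0.3], [-1.3, -0.1]]
```

Run:
```python
from h import *
c=cam('top','fin_top.png')
```

```text
(no output)
```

View pics/fin_top.png

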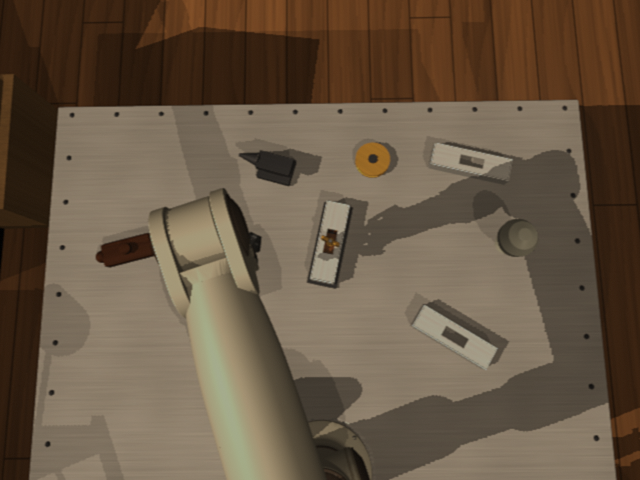

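Run:
```python
from h import *
o=st(); print(ticket.job_done())
```

```text
t 22.55 p [468.7 149.5 201.4] jaw -25.79 down [ 0.013  0.005 -1.   ] q [ 17.7  -4.5  -4.6  89.1   0.  133.5] open 34.2 F [-0.4 -0.2 -0.2] M [ 0.01 -0.01 -0.01]
the job is handed in; nothing more can be done
None
```

I did all the steps and handed the job in at 22.6 s. The handover gave no verdict. Both grips went into the empty bay in one grasp, the leftmost cover was seated over the wing nut, and the nut was turned clockwise about 284° (4.95 rad) in one grasp.

**What the last checks showed**
- **Grips:** before the cover went on, both stood upright and centred. Their stud tops were at 36.4–36.7 mm, level with the stored pair.
- **Cover:** it came to rest with 11 N felt, exactly 8 mm above its pick-up height. It is level in line with the case (−12.5° against −12.4°) and its centre is within about 2 mm of the case centre.
- **Nut:** its wings read 64° in the top picture, against 63.9° expected. I worked out its pressure on the cover from the turn past contact (about 9 N) and did not measure it.
- **Other things:** by eye in the last top picture, the clay head, pulley wheel and anvil look unmoved. The arm partly hides the shoulder block, but the arm never came near it. The gripper is clear of everything.

**What disagreed**
- The two cameras differ by about 3–4 mm in y. I corrected this against the TCP.
- The joint fit put the cover's top at about 40 mm instead of 44 mm. I put that down to the camera mismatch.
- The TCP circled about 2 mm around the stud while turning. Side forces reached about 15 N until I followed that circle.
- The first two move calls were refused because their rows left out the finger value. Nothing moved.

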